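# Swap the failed cassettes in the gated rack

### The arm

A 6-joint arm with a two-finger parallel gripper is mounted at the origin on a cart in front of the work surface, level with it; the furniture and walls round the work are solid. World frame = base frame: x ahead of the robot, y to its left, z up, the work surface at z = 0. Lengths are in m, angles in rad, forces in N, time in s.
With the tool pointing down it reaches from about 0.275 to 0.975 m from the base axis. Payload 8.4 kg.
Tool frame: the origin (TCP) lies on the centre line of the jaws, within the pads' length; the fingertips stand 22 mm ahead of it and the grasp point (between the pads) lies 3 mm ahead of it; z points along the fingers, y is the line along which they close (so a half turn about z gives the same grasp; the last joint's range is limited). The gripper opens to 92 mm and grips with 3 to 60 N. Pads are 20 mm wide; open, the fingers measure 128 mm over their backs; the gripper's body (75 mm by 189 mm) begins 69 mm behind the grasp point.
Start: joints at [1.203, 0.353, 1.633, -0, 1.155, -0.002], TCP at [0.224, 0.584, 0.2] pointing down, gripper open.
Joint ranges: [-2.63, 2.63], [-0.92, 2.1], [0.06, 2.66], [-1.3, 4.44], [0, 2.69], [-3.02, 3.02]. Speed limits (rad/s): [2.22, 2.22, 2.79, 3.14, 3.14, 3.14].

### API

Orientations are given as a 3x3 rotation matrix whose columns are the frame's x, y, z axes.
In Python, from bench import robot gives the robot as it stands.
- The arm moves only by the tool arm_command, never from a script. Its argument "motion" is one flat list of numbers, 7 for each row, row after row: the closure, from 0 (fully open) to 1 (shut), then the shift along the tool's x, y, z in m, then the turn, a rotation vector about the tool's x, y, z in degrees. In form: [grip, x, y, z, rx, ry, rz, grip, x, y, z, rx, ry, rz, ...]. A call has exactly 5 rows; each row is the pose to reach, as a shift and turn from the pose commanded when the call began, along the tool's axes at that moment; what a row does not reach only later rows make up. A row lasts 1/10 s, in which the tool goes at most 50 mm and 8.59 degrees, less where a joint would pass 70% of its speed; a pose out of reach is approached as far as the arm can. A call with a gripper value outside its range is refused whole. The fingers move at their own pace and stop on an object; "newtons" is the grip in N (left out, the last holds). Time passes only in rows, so rows that repeat a pose let the fingers close, or fill a call up. It gives the time, the measured TCP pose, the force, the opening and the grip force at its end, in the units of the state.
- robot.get_state(): the state, without advancing time (a new reading comes with each control period).
- robot.snapshot(name): name is "scene" or "side" or "wrist"; returns a dict with "img" (480x640x3 uint8, blue, green, red), "camera_matrix" (3x3 intrinsics, pixels), "pose" (4x4, takes a point from camera to world coordinates); the wrist camera has in their place "hand_eye" (4x4, takes a point from camera to tool coordinates, whose origin is the TCP and whose axes are the flange's). Camera axes: x right, y down, z forward; pixel columns grow to the right and rows downward; lengths in m; the calibration is good to about 2 mm. A picture is of the moment at which its call begins: read the wrist's pose just before it. There is no depth.
- robot.close_job(): hands the job in; it is judged then, once.
The state is a dict: "time_s": time; "q": joint angles; "qd": joint speeds; "joint_torque": joint torques, N m; "tcp_pos": TCP position; "ee_rot": TCP orientation; "wrist_force": force on the tool from outside, world axes, zero at the start; "torque": the same for the moment, N m; "opening": finger opening in m; "grip_force": force on a finger pad.
Only numpy, scipy, OpenCV 4.12 (cv2) and the standard library are available. Lean on these libraries where they do the work, as an engineer would, in place of code of your own. Each camera call takes 0.05 s, during which the arm holds its last target. There are 200 camera calls.

### The job

Lift the latch bar of the gated rack clear of its catch and swing the gate open, move every red (failed) board cassette out of the rack into the red bin, and slide every blue (fresh) cassette from the worktop edgewise into an empty rack slot, upright and fully home. Then swing the gate shut until the latch bar has dropped back behind its catch, and leave the tape roll and the bottle where they are.

Things in the scene. Friction and masses are not known exactly. Their poses are not given: they have to be found in the camera images.
- rack: Aluminium rack with three cassette slots, fixed, at a different place and angle each time. Origin: underside, below the middle slot's centre; x points into the rack (sliding-in direction, away from the gate), y to the left seen from the gate, z up. Base 150 x 226 x 8 mm; slot floor at z = 8 mm. Grey back stop wall at x = 60 mm.
- hold_down (a point): Middle of the grey hold-down rail's front edge (rack x = 42, y = 0, z = 76 mm, its underside). The rail covers rack x = 42 to 66 mm from z = 76 to 82 mm across all slots, so a cassette cannot be lowered into its home place from above: it slides in along rack x under the rail and comes out the same way.
- catch (a point): Top of the steel catch's steep face (rack x = -87, y = 98, z = 66 mm), at the rack's front left. The bar rests 4 mm behind this face. In front of it, rack x = -138 to -87 mm, a ramp 18 mm wide rises towards the rack at about 23 degrees and lifts the bar when the gate is shut.
- slot_0 (a point): Centre of the right slot on its floor (rack x = 0, y = -48, z = 8 mm), where a cassette's middle belongs (10 mm of play either way); axes as the rack's. Slot 26 mm wide between black guide rails 25 mm high, from x = -36 to 60 mm, flared from x = -56 mm to about 37 mm at its mouth. The other slots are alike.
- slot_1 (a point): Centre of the middle slot on its floor (rack x = 0, y = 0, z = 8 mm).
- slot_2 (a point): Centre of the left slot on its floor (rack x = 0, y = 48, z = 8 mm).
- gate_hinge (a point): Point on the gate's vertical hinge axis (rack x = -66, y = -85, z = 40 mm); the steel hinge post there is 94 mm high. Axes as the rack's.
- gate (a joint): Angle of the yellow gate (rad): 0 shut, across the rack's front at rack x = -66 mm; up to 1.9 swung out towards the robot, counter-clockwise seen from above. Stays where left (friction 0.04 N m). Rails 8 mm thick, top at z = 66 mm, reaching 160 mm from the hinge. Latched it opens by only about 0.02; under about 1.6 it stands in the way of the right slot.
- gate_post (a point): Grip point of the upright yellow post at the gate's free end, 153 mm from the hinge axis: 12 mm diameter with a 15 mm black cap, standing from z = 14 to 122 mm; this point is at z = 107 mm. For pulling or pushing the gate.
- latch_bar (a joint): Angle of the latch bar (rad): 0 lying level on the gate, down; up to 0.6 with its free end lifted. It falls back by its own weight (about 0.12 kg). Over 0.10 its free end clears the catch; on shutting, the catch's ramp lifts the bar and it drops behind by itself.
- knob (a point): Centre of the black ball knob, 22 mm diameter, on an 8 mm stem on top of the bar; at z = 110 mm when the bar is down. It is 80 mm along the bar from the pivot and 52 mm above it, 105 mm from the gate's hinge axis along the gate, and 12 mm in front of the gate's plane.
- bar_pivot (a point): Pivot of the latch bar, 25 mm along the gate from its hinge axis, z = 58 mm, 12 mm in front of the gate's plane. The round steel bar (10 mm thick) runs 172 mm from it along the gate, past the gate's free end and behind the catch; it turns about the gate's normal.
- bin: Loose red parts bin, 190 x 150 x 65 mm, origin at the centre of its underside, x along its length, z up. Inside 168 x 128 mm, floor 3 mm thick; rim 10 mm wide.
- tape: Bystander: green tape roll, 72 mm across, 18 mm high; origin at the centre of its underside.
- bottle: Bystander: amber dispenser bottle, 52 mm across, 140 mm high; origin at the centre of its underside.
- red_0_centre (a point): Failed board cassette, red upper half, grey lower half, both ends alike, 100 (x) x 22 (y) x 60 (z) mm, about 0.16 kg; point at its centre, 30 mm above its underside. Starts standing in the right slot; may be absent.
- red_1_centre (a point): Failed board cassette, red upper half, grey lower half, both ends alike, 100 (x) x 22 (y) x 60 (z) mm, about 0.16 kg; point at its centre, 30 mm above its underside. Starts standing in the middle slot; may be absent.
- red_2_centre (a point): Failed board cassette, red upper half, grey lower half, both ends alike, 100 (x) x 22 (y) x 60 (z) mm, about 0.16 kg; point at its centre, 30 mm above its underside. Starts standing in the left slot; may be absent.
- blue_0_centre (a point): Fresh board cassette, blue upper half, grey lower half, both ends alike, 100 (x) x 22 (y) x 60 (z) mm, about 0.16 kg; point at its centre, 30 mm above its underside. Starts standing on the worktop; may be absent.
- blue_1_centre (a point): Fresh board cassette, blue upper half, grey lower half, both ends alike, 100 (x) x 22 (y) x 60 (z) mm, about 0.16 kg; point at its centre, 30 mm above its underside. Starts standing on the worktop; may be absent.
- blue_2_centre (a point): Fresh board cassette, blue upper half, grey lower half, both ends alike, 100 (x) x 22 (y) x 60 (z) mm, about 0.16 kg; point at its centre, 30 mm above its underside. Starts standing on the worktop; may be absent.
Mind the look-alikes: they are no part of the job. What is shaped like the part that bears blue_2_centre but brown is not meant.

How it is judged:
On the way, in this order (a step that is already met when the one before it is completed fails the run):
1. the latch bar is lifted clear of its catch while the gate is still shut (value of joint latch_bar above 0.1 rad and value of joint gate below 0.1 rad), for 0.05 s.
2. the gate is swung open (value of joint gate above 0.8 rad), for 0.2 s.
At the end, for the whole second after the job is handed in: Gate shut (under 0.05 rad), latch bar down (under 0.04 rad); every red cassette inside the bin (centre within its walls, under 55 mm above its underside); every blue one upright (0.15 rad) on the floor of a slot, centre -16 to +20 mm from the slot centre along it; all released, at rest (value of joint gate below 0.05 rad and value of joint latch_bar below 0.04 rad and x of red_0_centre in the frame of bin between -0.085 and 0.085 m and y of red_0_centre in the frame of bin between -0.065 and 0.065 m and z of each of red_0_centre, red_1_centre, red_2_centre in the frame of bin below 0.055 m and x of red_1_centre in the frame of bin between -0.085 and 0.085 m and y of red_1_centre in the frame of bin between -0.065 and 0.065 m and x of red_2_centre in the frame of bin between -0.085 and 0.085 m and y of red_2_centre in the frame of bin between -0.065 and 0.065 m and x of blue_0_centre in the frame of rack between -0.016 and 0.02 m and z of each of blue_0_centre, blue_1_centre, blue_2_centre in the frame of rack below 0.043 m and angle between each of blue_0_centre, blue_1_centre, blue_2_centre's own z axis and vertical below 0.15 rad and (horizontal distance between blue_0_centre and slot_0 below 0.021 m or horizontal distance between blue_0_centre and slot_1 below 0.021 m or horizontal distance between blue_0_centre and slot_2 below 0.021 m) and x of blue_1_centre in the frame of rack between -0.016 and 0.02 m and (horizontal distance between blue_1_centre and slot_0 below 0.021 m or horizontal distance between blue_1_centre and slot_1 below 0.021 m or horizontal distance between blue_1_centre and slot_2 below 0.021 m) and x of blue_2_centre in the frame of rack between -0.016 and 0.02 m and (horizontal distance between blue_2_centre and slot_0 below 0.021 m or horizontal distance between blue_2_centre and slot_1 below 0.021 m or horizontal distance between blue_2_centre and slot_2 below 0.021 m) and linear speed of each of red_0, red_1, red_2, blue_0, blue_1, blue_2 below 0.02 m/s); the robot touches nothing.
It fails at once if the tape roll is moved more than 30 mm (distance of tape from where it was at the start of the episode above 0.03 m).
It fails at once if the bottle is moved more than 30 mm (distance of bottle from where it was at the start of the episode above 0.03 m).
Of red_0, red_1, red_2 only 1 to 2 are there at a start; the rules pass over those that are not, and their reading is None.
Of blue_0, blue_1, blue_2 only 2 to 3 are there at a start; the rules pass over those that are not, and their reading is None.
At some moment in a run one of bin may be knocked a few centimetres aside while the robot is not near it.
Once in a run the grip may slacken for a moment while it holds something.
It also fails if it takes over 210 s, if anything falls off the work surface, if the arm or the gripper's body presses on something with over 40 N, if the wrist force passes 120 N, or if a joint passes its speed limit or range.

## Working session

There is one attempt and no reset: what is moved stays moved. The work goes in short steps, Python scripts to look and compute and a tool call to move; the robot and the scene stay as the last step left them, time stands still between calls to the robot, and variables do not carry over. Pictures are saved under pics/ and viewed, at most 14 in all, crops included, and the job is handed in when it is done.

Besides the shell and the picture viewer there is one more tool, called after "Call:" as name(argument=value, ...) on one line, values as JSON. arm_command: Moves the arm, as the interface text tells. Its arguments: {"type":"object","properties":{"motion":{"type":"array"},"newtons":{"type":"number"}},"required":["motion"]}

```bash
mkdir -p pics; ls
python3 - <<'E'
from bench import robot
import cv2
print(robot.get_state())
for n in ("scene","side"):
    s=robot.snapshot(n); cv2.imwrite(f"pics/{n}0.png",s["img"]); print(n,s["camera_matrix"],s["pose"])
E
```

```text
pics
{'time_s': 0.0, 'q': array([ 1.20256975e+00,  3.53630851e-01,  1.63411817e+00,  1.51152332e-05,
        1.15519738e+00, -2.37920776e-03]), 'qd': array([-1.12526692e-03, -8.88262638e-04, -8.45511492e-04, -4.05276796e-04,
       -1.00352679e-03,  5.76972223e-05]), 'joint_torque': array([-3.63946318e-03, -5.93844473e+01, -3.34218013e+01,  6.96550962e-02,
        2.32316181e-02, -1.12079531e-04]), 'tcp_pos': array([0.22338842, 0.58317143, 0.19918134]), 'ee_rot': array([[-9.33818766e-01,  3.57746086e-01, -5.00199364e-04],
       [ 3.57746436e-01,  9.33817919e-01, -1.25802648e-03],
       [ 1.70410802e-05, -1.35371327e-03, -9.99999084e-01]]), 'wrist_force': array([-0.30191498, -1.05092353, -0.13397245]), 'torque': array([-0.03778208, -0.00600723, -0.0113804 ]), 'grip_force': 0.0, 'opening': 0.09162101716173086}
scene [[617.040643     0.         321.44895717]
 [  0.         617.040643   227.99970808]
 [  0.           0.           1.        ]] [[ 0.56187443 -0.58339768  0.58646762 -0.40884528]
 [-0.82715763 -0.40511126  0.38948058 -0.61625993]
 [ 0.01036257 -0.70394034 -0.7101835   1.28055832]
 [ 0.          0.          0.          1.        ]]
side [[494.41920702   0.         321.07628347]
 [  0.         494.41920702 246.48323265]
 [  0.           0.           1.        ]] [[ 9.77130351e-01 -9.16267177e-02  1.91887524e-01  2.89419882e-01]
 [-2.12639587e-01 -4.17532244e-01  8.83431509e-01 -1.34727751e+00]
 [-8.26701026e-04 -9.04030624e-01 -4.27466896e-01  7.40210776e-01]
 [ 0.00000000e+00  0.00000000e+00  0.00000000e+00  1.00000000e+00]]
```

View pics/scene0.png

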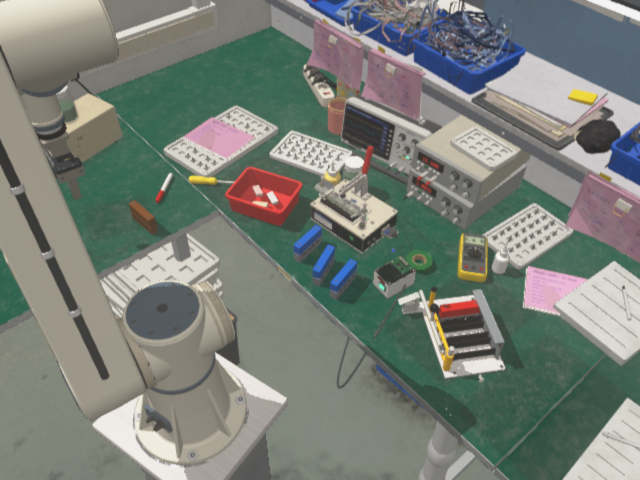

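View pics/side0.png

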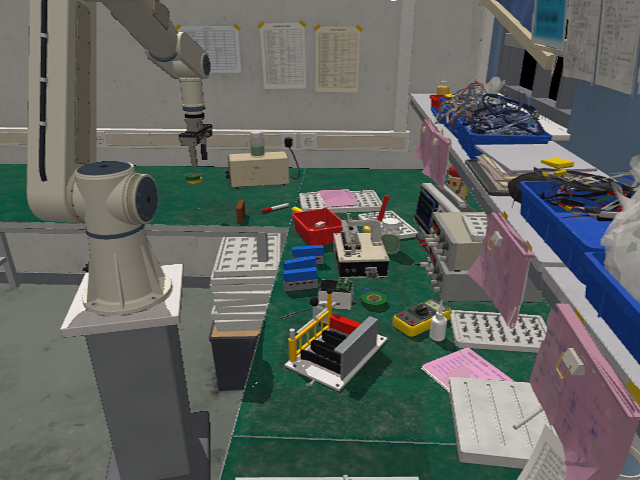

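The scene picture shows three blues at about (306,240), (322,262) and (343,278), the red bin at (263,193), the tape at (420,260), the rack at (465,330) with red at (460,308), and the brown decoy at (143,217). I'll enlarge those areas.

Run:
```python
import cv2,numpy as np
a=cv2.imread("pics/scene0.png"); b=cv2.imread("pics/side0.png")
c1=cv2.resize(a[280:390,390:520],None,fx=5,fy=5,interpolation=cv2.INTER_CUBIC)
cv2.imwrite("pics/c1.png",c1)
c2=cv2.resize(b[200:400,240:400],None,fx=3,fy=3,interpolation=cv2.INTER_CUBIC)
cv2.imwrite("pics/c2.png",c2)
c3=cv2.resize(a[155:305,220:440],None,fx=3.6,fy=3.6,interpolation=cv2.INTER_CUBIC)
cv2.imwrite("pics/c3.png",c3)
```

```text
(no output)
```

View pics/c1.png

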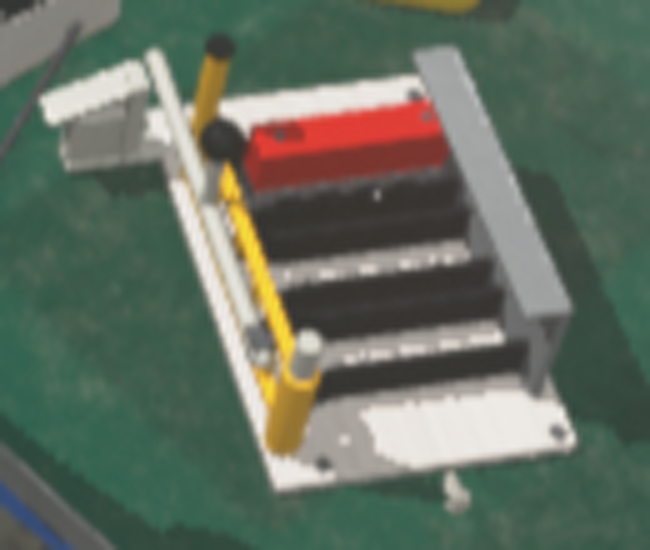

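View pics/c3.png

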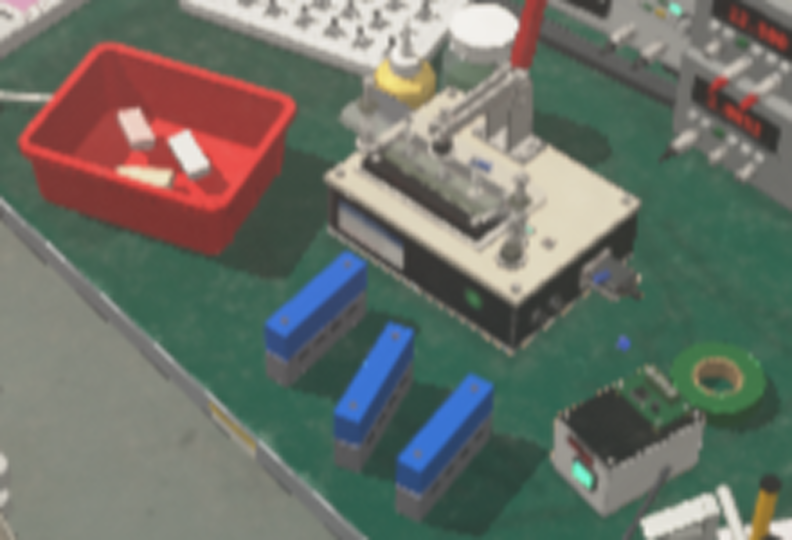

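```bash
cat > h.py <<'E'
import numpy as np, cv2
from scipy.optimize import least_squares
from bench import robot
SC=dict(K=np.array([[617.040643,0,321.44895717],[0,617.040643,227.99970808],[0,0,1]]),
 T=np.array([[0.56187443,-0.58339768,0.58646762,-0.40884528],[-0.82715763,-0.40511126,0.38948058,-0.61625993],[0.01036257,-0.70394034,-0.7101835,1.28055832],[0,0,0,1]]))
def ray(K,T,uv,z):
    d=T[:3,:3]@np.linalg.solve(K,[uv[0],uv[1],1.]); o=T[:3,3]
    return o+d*(z-o[2])/d[2]
def proj(K,T,p):
    c=T[:3,:3].T@(np.asarray(p)-T[:3,3]); c=K@c; return c[:2]/c[2]
def rackfit(K,T,loc,pix,x0):
    def w(p,l): c,s=np.cos(p[2]),np.sin(p[2]); return np.array([p[0]+c*l[0]-s*l[1],p[1]+s*l[0]+c*l[1],l[2]])
    f=lambda p:np.concatenate([proj(K,T,w(p,l))-q for l,q in zip(loc,pix)])
    r=least_squares(f,x0,loss='soft_l1'); return r.x,r.fun
def wrist(fn=None):
    s=robot.get_state(); sn=robot.snapshot("wrist")
    W=np.eye(4); W[:3,:3]=s["ee_rot"]; W[:3,3]=s["tcp_pos"]
    T=W@sn["hand_eye"]
    if fn: cv2.imwrite(fn,sn["img"])
    return sn["img"],sn["camera_matrix"],T
E
python3 - <<'E'
from h import *
K,T=SC["K"],SC["T"]
o=np.array([390,280]); g=lambda x,y:o+np.array([x,y])/5
loc=[(-.066,-.085,.094),(-.078,.020,.110),(-.066,.068,.122),(-.075,-.113,.008),(.075,-.113,.008)]
pix=[g(310,342),g(222,139),g(219,46),g(277,485),g(575,440)]
b=[ray(K,T,pix[0],.094),ray(K,T,pix[2],.122)]; print(b)
d=b[1]-b[0]; yaw=np.arctan2(d[1],d[0])-np.pi/2
x,f=rackfit(K,T,loc,pix,[b[0][0]+.06,b[0][1]+.08,yaw]); print("rack",x,np.degrees(x[2]),f.round(1))
o3=np.array([220,155]); h=lambda x,y:o3+np.array([x,y])/3.6
B=np.array([ray(K,T,h(*p),.065) for p in[(22,143),(107,45),(295,103),(222,208)]]);print("bin",B.round(3),B.mean(0))
for n,f in dict(A=[(276,330),(357,257)],B=[(347,413),(402,327)],C=[(409,463),(484,379)]).items():
    e=[ray(K,T,h(*p),.06) for p in f]; d=e[1]-e[0]; print(n,(e[0]+e[1])/2,np.linalg.norm(d),np.degrees(np.arctan2(d[1],d[0])))
print("tape",ray(K,T,h(716,377),.018),"bottle",ray(K,T,h(405,30),.14))
he=robot.snapshot("wrist"); print(he["hand_eye"],he["camera_matrix"])
E
```

```text
[array([ 0.42141956, -0.42617101,  0.094     ]), array([ 0.53053475, -0.32042349,  0.122     ])]
rack [ 0.53047378 -0.41230314 -0.79782155] -45.71180772970481 [-0.3 -1.  -0.7 -0.4 -0.6 -1.2  0.6  1.7  1.5  1.3]
bin [[0.549 0.356 0.065]
 [0.686 0.378 0.065]
 [0.716 0.203 0.065]
 [0.581 0.177 0.065]] [0.63295128 0.27866796 0.065     ]
A [0.5514065  0.06507175 0.06      ] 0.09877292367680811 -3.6640458255351747
B [ 0.51166901 -0.01500553  0.06      ] 0.09499095325376912 8.69557309006683
C [ 0.50025797 -0.08566903  0.06      ] 0.09817576544155363 -0.8290721969341821
tape [ 0.68497215 -0.21272092  0.018     ] bottle [0.77016075 0.13151465 0.14      ]
[[-1.40404623e-03 -9.64708882e-01 -2.63315023e-01  7.39829123e-02]
 [ 9.99999013e-01 -1.36920186e-03 -3.15833276e-04  2.83407885e-04]
 [-5.58442544e-05 -2.63315207e-01  9.64709852e-01 -1.83851138e-01]
 [ 0.00000000e+00  0.00000000e+00  0.00000000e+00  1.00000000e+00]] [[353.84177834   0.         315.2419491 ]
 [  0.         353.84177834 243.65762376]
 [  0.           0.           1.        ]]
```

```bash
cat >> h.py <<'E'
def Rz(a): # tool down, tool y at azimuth a (rad)
    c,s=np.cos(a),np.sin(a); return np.array([[-s,c,0],[c,s,0],[0,0,-1.]])
def plan(wps,start=None,dmax=.2,amax=36):
    """wps: [(x,y,z,azimuth deg)], prints per-call tool-frame deltas"""
    if start is None:
        s=robot.get_state(); p=s["tcp_pos"]; R=s["ee_rot"]; a=np.degrees(np.arctan2(R[1,1],R[0,1]))
        print("at",p.round(4),round(a,2),"grip",s["opening"].round(4),s["grip_force"],"F",s["wrist_force"].round(1),"t",s["time_s"])
    else: p=np.array(start[:3]);a=start[3]
    for w in wps:
        q=np.array(w[:3]); da=(w[3]-a+180)%360-180
        n=max(1,int(np.ceil(max(np.linalg.norm(q-p)/dmax,abs(da)/amax))))
        for i in range(n):
            d=Rz(np.radians(a)).T@((q-p)/(n-i)); st=da/n
            d=d.round(3); r=round(-st,1)
            print("  ",d.tolist(),"rz",r)
            p=p+Rz(np.radians(a))@d; a=a-r
        print(" ->",p.round(3),round(a,1))
RK=np.array([0.5305,-0.4123,-0.7978])
def rk(x,y,z,da=0):
    c,s=np.cos(RK[2]),np.sin(RK[2]); return (RK[0]+c*x-s*y,RK[1]+s*x+c*y,z,np.degrees(RK[2])+da)
def gate(phi,u,n,z):
    """point u along the gate from hinge, n in front, gate angle phi (deg); azimuth of gate normal (into rack)"""
    f=np.radians(phi); x=-.066-u*np.sin(f)-n*np.cos(f); y=-.085+u*np.cos(f)-n*np.sin(f)
    return rk(x,y,z,phi)
E
python3 -c "
from h import *
plan([(.46,-.31,.28,-45.7)])"
```

```text
Traceback (most recent call last):
  File "h.py", line 27, in plan
    print("at",p.round(4),round(a,2),"grip",s["opening"].round(4),s["grip_force"],"F",s["wrist_force"].round(1),"t",s["time_s"])
                                            ^^^^^^^^^^^^^^^^^^
AttributeError: 'float' object has no attribute 'round'
```

```bash
sed -i 's/s\["opening"\].round(4)/round(s["opening"],4)/' h.py; python3 -c "
from h import *
plan([(.46,-.31,.28,-45.7)])"
```

```text
at [0.2234 0.5833 0.1994] 69.04 grip 0.092 0.0 F [-0.1 -0.  -0.1] t 0.15
   [-0.108, -0.15, -0.016] rz 22.9
   [-0.158, -0.096, -0.016] rz 22.9
   [-0.183, -0.027, -0.016] rz 22.9
   [-0.179, 0.046, -0.016] rz 22.9
   [-0.147, 0.112, -0.017] rz 22.9
 -> [ 0.46 -0.31  0.28] -45.5
```

Call:
arm_command(motion=[0, -0.108, -0.15, -0.016, 0, 0, 22.9, 0, -0.108, -0.15, -0.016, 0, 0, 22.9, 0, -0.108, -0.15, -0.016, 0, 0, 22.9, 0, -0.108, -0.15, -0.016, 0, 0, 22.9, 0, -0.108, -0.15, -0.016, 0, 0, 22.9])

```text
time_s: 0.65
tcp_pos: [0.2711, 0.4012, 0.2161]
ee_rot: [[-0.719, 0.695, -0.0], [0.695, 0.719, -0.001], [-0.001, -0.001, -1.0]]
wrist_force: [0.9, 0.4, -0.3]
opening: 0.0918
grip_force: 0.0
```

Call:
arm_command(motion=[0, -0.158, -0.096, -0.016, 0, 0, 22.9, 0, -0.158, -0.096, -0.016, 0, 0, 22.9, 0, -0.158, -0.096, -0.016, 0, 0, 22.9, 0, -0.158, -0.096, -0.016, 0, 0, 22.9, 0, -0.158, -0.096, -0.016, 0, 0, 22.9])

```text
time_s: 1.15
tcp_pos: [0.3189, 0.2238, 0.2323]
ee_rot: [[-0.392, 0.92, 0.001], [0.92, 0.392, -0.0], [-0.001, 0.001, -1.0]]
wrist_force: [0.3, -0.1, -0.4]
opening: 0.0918
grip_force: 0.0
```

Call:
arm_command(motion=[0, -0.183, -0.027, -0.016, 0, 0, 22.9, 0, -0.183, -0.027, -0.016, 0, 0, 22.9, 0, -0.183, -0.027, -0.016, 0, 0, 22.9, 0, -0.183, -0.027, -0.016, 0, 0, 22.9, 0, -0.183, -0.027, -0.016, 0, 0, 22.9])

```text
time_s: 1.65
tcp_pos: [0.3672, 0.0452, 0.2484]
ee_rot: [[-0.002, 1.0, 0.001], [1.0, 0.002, -0.0], [-0.0, 0.001, -1.0]]
wrist_force: [-0.3, 0.6, -0.9]
opening: 0.0916
grip_force: 0.0
```

Call:
arm_command(motion=[0, -0.179, 0.046, -0.016, 0, 0, 22.9, 0, -0.179, 0.046, -0.016, 0, 0, 22.9, 0, -0.179, 0.046, -0.016, 0, 0, 22.9, 0, -0.179, 0.046, -0.016, 0, 0, 22.9, 0, -0.179, 0.046, -0.016, 0, 0, 22.9])

```text
time_s: 2.15
tcp_pos: [0.4149, -0.1333, 0.264]
ee_rot: [[0.386, 0.923, 0.001], [0.923, -0.386, -0.001], [-0.0, 0.001, -1.0]]
wrist_force: [-0.1, 1.2, 0.4]
opening: 0.0917
grip_force: 0.0
```

Call:
arm_command(motion=[0, -0.147, 0.112, -0.017, 0, 0, 22.9, 0, -0.147, 0.112, -0.017, 0, 0, 22.9, 0, -0.147, 0.112, -0.017, 0, 0, 22.9, 0, -0.147, 0.112, -0.017, 0, 0, 22.9, 0, -0.147, 0.112, -0.017, 0, 0, 22.9])

```text
time_s: 2.65
tcp_pos: [0.462, -0.3115, 0.2804]
ee_rot: [[0.713, 0.701, 0.001], [0.701, -0.713, -0.0], [0.0, 0.001, -1.0]]
wrist_force: [0.7, -0.6, 0.7]
opening: 0.0919
grip_force: 0.0
```

```bash
python3 -c "
from h import *
plan([(.46,-.31,.28,-45.7)])
wrist('pics/w1.png')"
```

```text
at [ 0.462  -0.3115  0.2804] -45.51 grip 0.0919 0.0 F [ 0.7 -0.6  0.7] t 2.65
   [-0.0, -0.002, 0.0] rz 0.2
 -> [ 0.461 -0.31   0.28 ] -45.7
```

View pics/w1.png

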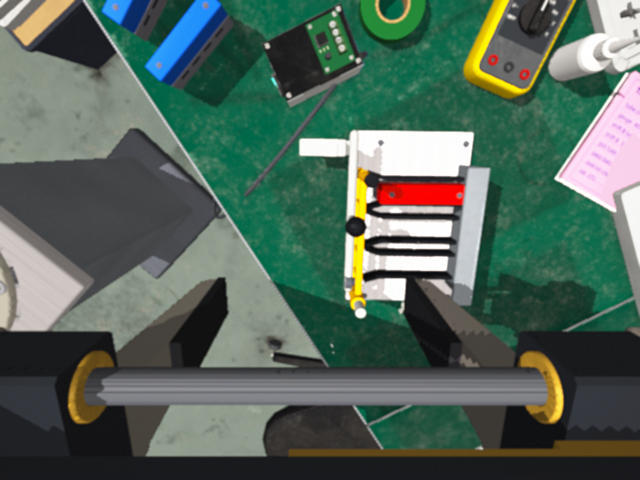

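The wrist view shows the knob at (356,226), hinge post top (361,311), cap (371,179), base corners (473,132) and (351,131), and red in the left slot only. I'll refit the rack with these.

Run:
```python
from h import *
s=robot.get_state(); sn=robot.snapshot("wrist"); W=np.eye(4); W[:3,:3]=s["ee_rot"]; W[:3,3]=s["tcp_pos"]; T=W@sn["hand_eye"];K=sn["camera_matrix"]
loc=[(-.078,.020,.110),(-.066,-.085,.094),(-.066,.068,.122),(.075,.113,.008),(-.075,.113,.008)]
pix=[(356,226),(361,311),(371,179),(473,132),(351,131)]
x,f=rackfit(K,T,loc,np.array(pix,float),RK); print(x,np.degrees(x[2]),f.round(1))
print("knob ray",ray(K,T,pix[0],.11))
```

```text
[ 0.52865132 -0.40937696 -0.79234102] -45.3977964237285 [-0.5 -1.4  1.   0.5 -0.2 -1.1  0.1  0.7  0.   2. ]
knob ray [ 0.48745808 -0.34127077  0.11      ]
```

```bash
sed -i 's/^RK=.*/RK=np.array([0.5287,-0.4094,-0.7923])/' h.py; python3 -c "
from h import *
plan([gate(0,.105,.012,.2),gate(0,.105,.012,.113),gate(0,.093,.012,.128)])
print('swing')
plan([gate(p,.093,.012,.128) for p in (20,50,80,103)],gate(0,.093,.012,.128))"
```

```text
at [ 0.4604 -0.3082  0.2799] -45.43 grip 0.0917 0.0 F [-0.4  0.4  0.8] t 2.75
   [-0.002, 0.042, 0.08] rz -0.0
 -> [ 0.488 -0.34   0.2  ] -45.4
   [-0.0, 0.0, 0.087] rz -0.0
 -> [ 0.488 -0.34   0.113] -45.4
   [-0.012, 0.0, -0.015] rz -0.0
 -> [ 0.48  -0.348  0.128] -45.4
swing
   [-0.01, -0.031, 0.0] rz -20.0
 -> [ 0.451 -0.333  0.128] -25.4
   [-0.018, -0.045, 0.0] rz -30.0
 -> [ 0.402 -0.33   0.128] 4.6
   [-0.019, -0.045, 0.0] rz -30.0
 -> [ 0.359 -0.353  0.128] 34.6
   [-0.012, -0.035, 0.0] rz -23.0
 -> [ 0.337 -0.382  0.128] 57.6
```

Call:
arm_command(motion=[0, -0.002, 0.042, 0.08, 0, 0, 0, 0, -0.002, 0.042, 0.08, 0, 0, 0, 0, -0.002, 0.042, 0.12, 0, 0, 0, 0, -0.002, 0.042, 0.15, 0, 0, 0, 0, -0.002, 0.042, 0.167, 0, 0, 0])

```text
time_s: 3.25
tcp_pos: [0.4868, -0.3374, 0.111]
ee_rot: [[0.711, 0.703, -0.003], [0.703, -0.711, 0.003], [-0.0, -0.005, -1.0]]
wrist_force: [0.1, -0.3, 0.3]
opening: 0.092
grip_force: 0.0
```

Call:
arm_command(motion=[0.5, 0, 0, 0, 0, 0, 0, 1, 0, 0, 0, 0, 0, 0, 1, 0, 0, 0, 0, 0, 0, 1, 0, 0, 0, 0, 0, 0, 1, 0, 0, 0, 0, 0, 0], newtons=15)

```text
time_s: 3.75
tcp_pos: [0.4883, -0.3415, 0.115]
ee_rot: [[0.713, 0.701, 0.001], [0.701, -0.713, -0.001], [0.0, 0.002, -1.0]]
wrist_force: [-0.4, 0.4, 0.3]
opening: 0.054
grip_force: 0.0
```

Call:
arm_command(motion=[1, 0, 0, 0, 0, 0, 0, 1, 0, 0, 0, 0, 0, 0, 1, -0.004, 0, -0.005, 0, 0, 0, 1, -0.008, 0, -0.01, 0, 0, 0, 1, -0.012, 0, -0.015, 0, 0, 0])

```text
time_s: 4.25
tcp_pos: [0.4789, -0.3502, 0.1295]
ee_rot: [[0.713, 0.701, 0.0], [0.701, -0.713, -0.0], [-0.0, 0.0, -1.0]]
wrist_force: [-0.0, 0.1, 0.9]
opening: 0.0141
grip_force: 0.0
```

```bash
python3 -c "
from h import *
plan([gate(0,.093,.012,.128)])
wrist('pics/w2.png')"
```

```text
at [ 0.4789 -0.3502  0.1295] -45.47 grip 0.0141 0.0 F [-0.   0.1  0.9] t 4.25
   [0.002, -0.001, 0.001] rz -0.1
 -> [ 0.48  -0.348  0.128] -45.4
```

View pics/w2.png

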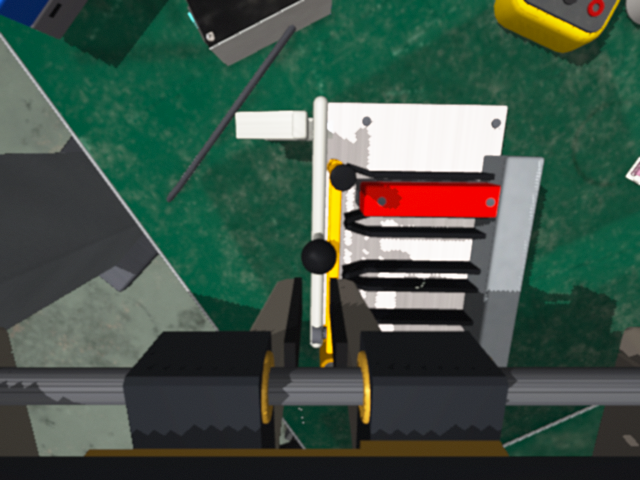

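The fingers were slower than I allowed: they closed to 14 mm without the knob, which is at (319,257). I'll measure it, reopen and grip with more closing time.

Run:
```python
from h import *
img,K,T=wrist()
print(ray(K,T,(319,257),.11), gate(0,.105,.012,.11))
k=ray(K,T,(319,257),.11)
plan([(k[0],k[1],.128,-45.5)])
```

```text
[ 0.48789604 -0.3451671   0.11      ] (np.float64(0.488167052580758), np.float64(-0.3398221287081232), 0.11, np.float64(-45.395446108215125))
at [ 0.4792 -0.3506  0.1299] -45.5 grip 0.0059 0.0 F [-0.1 -0.9  0.6] t 4.35
   [0.01, 0.002, 0.002] rz 0.0
 -> [ 0.488 -0.345  0.128] -45.5
```

Call:
arm_command(motion=[0.4, 0, 0, -0.02, 0, 0, 0, 0.4, 0, 0, -0.02, 0, 0, 0, 0.4, 0, 0, -0.02, 0, 0, 0, 0.4, 0, 0, -0.02, 0, 0, 0, 0.4, 0.011, 0.001, -0.02, 0, 0, 0])

```text
time_s: 4.85
tcp_pos: [0.487, -0.3427, 0.1481]
ee_rot: [[0.713, 0.701, -0.001], [0.701, -0.713, 0.001], [-0.001, -0.001, -1.0]]
wrist_force: [-0.4, -0.1, 0.4]
opening: 0.0439
grip_force: 0.0
```

Call:
arm_command(motion=[0.4, 0, 0, 0, 0, 0, 0, 0.4, 0, 0, 0, 0, 0, 0, 0.4, 0, 0, 0.01, 0, 0, 0, 0.4, 0, 0, 0.02, 0, 0, 0, 0.4, 0, 0, 0.035, 0, 0, 0])

```text
time_s: 5.35
tcp_pos: [0.4877, -0.3429, 0.113]
ee_rot: [[0.713, 0.701, 0.0], [0.701, -0.713, -0.0], [0.0, 0.0, -1.0]]
wrist_force: [0.2, 0.1, 0.2]
opening: 0.0551
grip_force: 0.0
```

Call:
arm_command(motion=[1, 0, 0, 0, 0, 0, 0, 1, 0, 0, 0, 0, 0, 0, 1, 0, 0, 0, 0, 0, 0, 1, 0, 0, 0, 0, 0, 0, 1, 0, 0, 0, 0, 0, 0], newtons=15)

```text
time_s: 5.85
tcp_pos: [0.4879, -0.343, 0.1144]
ee_rot: [[0.713, 0.701, 0.001], [0.701, -0.713, -0.0], [0.0, 0.001, -1.0]]
wrist_force: [-0.1, -0.3, 0.2]
opening: 0.0172
grip_force: 0.0
```

Call:
arm_command(motion=[1, 0, 0, 0, 0, 0, 0, 1, 0, 0, 0, 0, 0, 0, 1, 0, 0, 0, 0, 0, 0, 1, 0, 0, 0, 0, 0, 0, 1, 0, 0, 0, 0, 0, 0])

```text
time_s: 6.35
tcp_pos: [0.4877, -0.3427, 0.1139]
ee_rot: [[0.713, 0.701, -0.0], [0.701, -0.713, -0.0], [-0.0, -0.0, -1.0]]
wrist_force: [-0.9, 0.1, -0.5]
opening: 0.0003
grip_force: 0.0
```

Run:
```python
from h import *
img,K,T=wrist()
s=robot.get_state()
tip=s["tcp_pos"]+s["ee_rot"]@[0,0,.003]
print("grasp pt proj",proj(K,T,tip))
b=robot.snapshot("side")
a=robot.snapshot("scene")
print(proj(b["camera_matrix"],b["pose"],tip),proj(a["camera_matrix"],a["pose"],tip))
r=lambda im,x,y,w,h:cv2.resize(im[y:y+h,x:x+w],(400,300),interpolation=cv2.INTER_CUBIC)
cv2.imwrite("pics/m1.png",np.vstack([np.hstack([r(img,200,120,240,180),r(b["img"],260,270,133,100)]),np.hstack([r(a["img"],380,250,133,100),cv2.resize(img,(400,300))])]))
```

```text
grasp pt proj [315.40361268 283.66072395]
[313.06375422 300.84815498] [433.36916412 307.94380553]
```

View pics/m1.png

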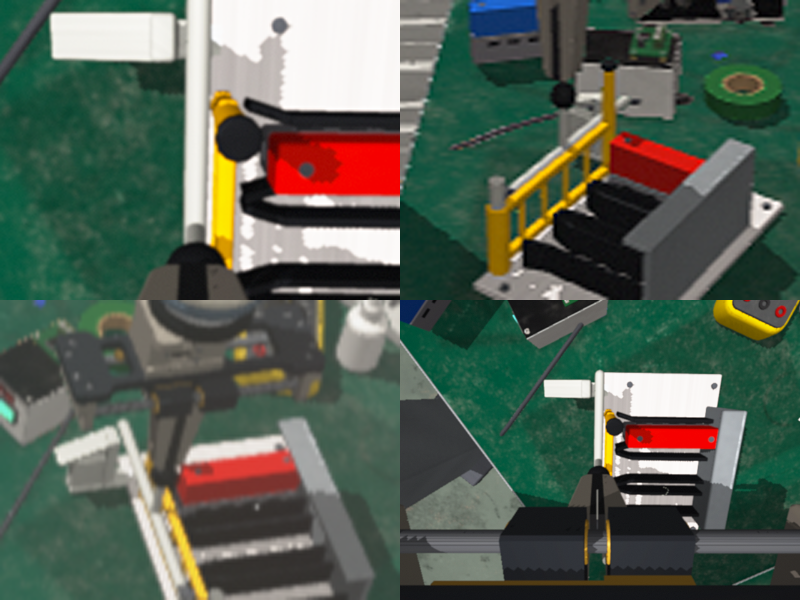

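Run:
```python
from h import *
img,K,T=wrist()
s=robot.get_state(); print(s["wrist_force"],s["opening"])
b=robot.snapshot("side"); a=robot.snapshot("scene")
out=[]
for im,K,T,w in((img,K,T,120),(b["img"],b["camera_matrix"],b["pose"],60),(a["img"],a["camera_matrix"],a["pose"],60)):
    c=proj(K,T,s["tcp_pos"]+s["ee_rot"]@[0,0,.003]); x,y=(c-[w/2,w*.6]).astype(int)
    o=cv2.resize(im[y:y+w,x:x+w],(266,266),interpolation=cv2.INTER_CUBIC); f=266/w
    for z,col in((-.017,(255,0,255)),(.003,(0,255,0)),(.022,(255,255,0))):
        p=(proj(K,T,s["tcp_pos"]+s["ee_rot"]@[0,0,z])-[x,y])*f; cv2.circle(o,tuple(p.astype(int)),3,col,-1)
    out.append(o)
cv2.imwrite("pics/m2.png",np.hstack(out))
```

```text
[-0.61085506  0.34250546 -0.36605781] 0.0005307163347958751
```

View pics/m2.png

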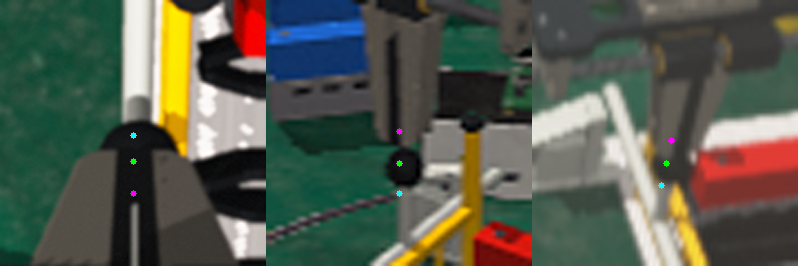

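Call:
arm_command(motion=[0.4, 0, 0, 0, 0, 0, 0, 0.4, 0, 0, 0, 0, 0, 0, 0.4, 0, 0, 0, 0, 0, 0, 0.4, 0, 0, 0, 0, 0, 0, 0.4, 0, 0, 0, 0, 0, 0])

```text
time_s: 7.15
tcp_pos: [0.4877, -0.3428, 0.1139]
ee_rot: [[0.713, 0.701, 0.0], [0.701, -0.713, -0.0], [0.0, 0.0, -1.0]]
wrist_force: [0.1, -0.1, -0.9]
opening: 0.0384
grip_force: 0.0
```

Call:
arm_command(motion=[0.4, 0, 0, 0, 0, 0, 0, 0.4, 0, 0, 0, 0, 0, 0, 0.4, 0, 0, 0.008, 0, 0, 0, 0.4, 0, 0, 0.017, 0, 0, 0, 0.4, 0, 0, 0.025, 0, 0, 0])

```text
time_s: 7.65
tcp_pos: [0.4873, -0.3425, 0.0877]
ee_rot: [[0.713, 0.701, -0.001], [0.701, -0.713, 0.0], [-0.0, -0.001, -1.0]]
wrist_force: [-0.3, 0.2, -0.2]
opening: 0.0549
grip_force: 0.0
```

Run:
```python
from h import *
img,K,T=wrist()
s=robot.get_state(); print(s["wrist_force"],s["opening"],s["tcp_pos"])
b=robot.snapshot("side"); a=robot.snapshot("scene")
out=[]
for im,K,T,w in((img,K,T,200),(b["img"],b["camera_matrix"],b["pose"],60),(a["img"],a["camera_matrix"],a["pose"],60)):
    c=proj(K,T,s["tcp_pos"]+s["ee_rot"]@[0,0,.003]); x,y=(c-[w/2,w*.6]).astype(int)
    o=cv2.resize(im[y:y+w,x:x+w],(266,266),interpolation=cv2.INTER_CUBIC); f=266/w
    for z,col in((-.017,(255,0,255)),(.003,(0,255,0)),(.022,(255,255,0))):
        p=(proj(K,T,s["tcp_pos"]+s["ee_rot"]@[0,0,z])-[x,y])*f; cv2.circle(o,tuple(p.astype(int)),2,col,-1)
    out.append(o)
cv2.imwrite("pics/m3.png",np.hstack(out))
```

```text
[-0.56568399 -0.57050121 -0.49995856] 0.05497953921183447 [ 0.48672157 -0.34203656  0.0864789 ]
```

View pics/m3.png

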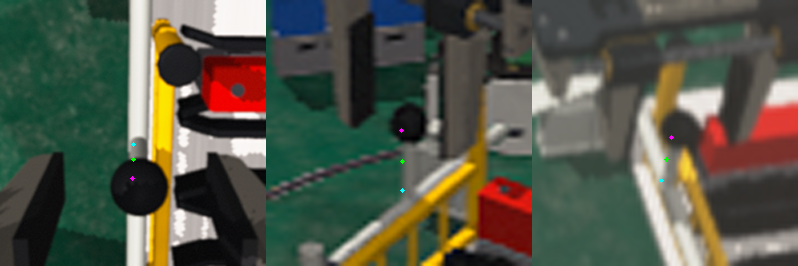

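Call:
arm_command(motion=[0.4, 0, 0.001, 0.005, 0, 0, 0, 0.4, 0, 0.001, 0.008, 0, 0, 0, 1, 0, 0.001, 0.008, 0, 0, 0, 1, 0, 0.001, 0.008, 0, 0, 0, 1, 0, 0.001, 0.008, 0, 0, 0], newtons=20)

```text
time_s: 8.3
tcp_pos: [0.4885, -0.3435, 0.0811]
ee_rot: [[0.713, 0.701, 0.0], [0.701, -0.713, -0.0], [0.0, 0.0, -1.0]]
wrist_force: [0.1, 0.3, -0.3]
opening: 0.0334
grip_force: 0.0
```

Call:
arm_command(motion=[1, 0, 0, 0, 0, 0, 0, 1, 0, 0, 0, 0, 0, 0, 1, 0, 0, 0, 0, 0, 0, 1, 0, 0, 0, 0, 0, 0, 1, 0, 0, 0, 0, 0, 0])

```text
time_s: 8.8
tcp_pos: [0.4885, -0.3435, 0.081]
ee_rot: [[0.713, 0.701, 0.0], [0.701, -0.713, -0.0], [0.0, 0.0, -1.0]]
wrist_force: [0.5, -0.1, 1.9]
opening: 0.0207
grip_force: 20.0
```

Call:
arm_command(motion=[1, -0.003, 0, -0.004, 0, 0, 0, 1, -0.006, 0, -0.008, 0, 0, 0, 1, -0.009, 0, -0.012, 0, 0, 0, 1, -0.012, 0, -0.015, 0, 0, 0, 1, -0.012, 0, -0.015, 0, 0, 0])

```text
time_s: 9.3
tcp_pos: [0.4795, -0.3524, 0.0964]
ee_rot: [[0.713, 0.701, 0.0], [0.701, -0.713, -0.0], [-0.0, 0.0, -1.0]]
wrist_force: [0.6, 1.1, 0.2]
opening: 0.0216
grip_force: 2.0
```

Call:
arm_command(motion=[1, -0.0014, -0.0081, 0, 0, 0, -5, 1, -0.0035, -0.016, 0, 0, 0, -10, 1, -0.0063, -0.0237, 0, 0, 0, -15, 1, -0.0097, -0.0311, 0, 0, 0, -20, 1, -0.0097, -0.0311, 0, 0, 0, -20])

```text
time_s: 9.8
tcp_pos: [0.4505, -0.3361, 0.096]
ee_rot: [[0.429, 0.903, -0.0], [0.903, -0.429, 0.0], [0.0, -0.0, -1.0]]
wrist_force: [0.6, 2.6, 1.0]
opening: 0.0207
grip_force: 20.0
```

```bash
python3 -c "
from h import *
plan([gate(20,.093,.012,.096)])"
```

```text
at [ 0.4505 -0.3361  0.096 ] -25.4 grip 0.0207 19.999287128448486 F [0.6 2.6 1. ] t 9.8
   [0.003, -0.001, 0.0] rz -0.0
 -> [ 0.451 -0.333  0.096] -25.4
```

Call:
arm_command(motion=[1, -0.0014, -0.0081, 0, 0, 0, -5, 1, -0.0035, -0.016, 0, 0, 0, -10, 1, -0.0063, -0.0237, 0, 0, 0, -15, 1, -0.0097, -0.0311, 0, 0, 0, -20, 1, -0.0097, -0.0311, 0, 0, 0, -20])

```text
time_s: 10.3
tcp_pos: [0.4181, -0.3312, 0.096]
ee_rot: [[0.096, 0.995, -0.001], [0.995, -0.096, 0.001], [0.001, -0.001, -1.0]]
wrist_force: [0.2, 6.5, 5.1]
opening: 0.0203
grip_force: 20.0
```

Call:
arm_command(motion=[1, -0.0014, -0.0081, 0, 0, 0, -5, 1, -0.0035, -0.016, 0, 0, 0, -10, 1, -0.0063, -0.0237, 0, 0, 0, -15, 1, -0.0097, -0.0311, 0, 0, 0, -20, 1, -0.0097, -0.0311, 0, 0, 0, -20])

```text
time_s: 10.8
tcp_pos: [0.3856, -0.3376, 0.0958]
ee_rot: [[-0.251, 0.968, -0.002], [0.968, 0.251, 0.002], [0.003, -0.001, -1.0]]
wrist_force: [-2.8, 7.8, 6.7]
opening: 0.0207
grip_force: 20.0
```

Call:
arm_command(motion=[1, -0.0014, -0.0081, 0, 0, 0, -5, 1, -0.0035, -0.016, 0, 0, 0, -10, 1, -0.0063, -0.0237, 0, 0, 0, -15, 1, -0.0097, -0.0311, 0, 0, 0, -20, 1, -0.0097, -0.0311, 0, 0, 0, -20])

```text
time_s: 11.3
tcp_pos: [0.3573, -0.3548, 0.0957]
ee_rot: [[-0.567, 0.824, -0.003], [0.824, 0.567, 0.003], [0.004, -0.001, -1.0]]
wrist_force: [-5.4, 6.8, 7.8]
opening: 0.0206
grip_force: 20.0
```

Call:
arm_command(motion=[1, -0.0014, -0.0081, 0, 0, 0, -5, 1, -0.0035, -0.016, 0, 0, 0, -10, 1, -0.0063, -0.0237, 0, 0, 0, -15, 1, -0.0097, -0.0311, 0, 0, 0, -20, 1, -0.0097, -0.0311, 0, 0, 0, -20])

```text
time_s: 11.8
tcp_pos: [0.3368, -0.3807, 0.0957]
ee_rot: [[-0.815, 0.58, -0.004], [0.58, 0.815, 0.003], [0.005, -0.0, -1.0]]
wrist_force: [-8.5, 5.3, 8.9]
opening: 0.0207
grip_force: 20.0
```

```bash
python3 -c "
from h import *
plan([gate(100,.093,.012,.096)])"
```

```text
at [ 0.3368 -0.3807  0.0957] 54.55 grip 0.0207 20.00036984682083 F [-8.5  5.3  8.9] t 11.8
   [-0.0, 0.004, -0.0] rz -0.1
 -> [ 0.339 -0.377  0.096] 54.6
```

Call:
arm_command(motion=[1, 0.001, -0.0065, 0, 0, 0, -4, 1, 0.001, -0.0065, 0, 0, 0, -4, 1, 0.006, -0.0065, 0.005, 0, 0, -4, 1, 0.01, -0.0065, 0.01, 0, 0, -4, 1, 0.014, -0.0065, 0.014, 0, 0, -4])

```text
time_s: 12.3
tcp_pos: [0.3247, -0.3791, 0.0816]
ee_rot: [[-0.852, 0.523, 0.002], [0.523, 0.852, -0.002], [-0.002, -0.001, -1.0]]
wrist_force: [4.5, -2.0, -4.0]
opening: 0.0206
grip_force: 20.0
```

Call:
arm_command(motion=[0, 0, 0, 0, 0, 0, 0, 0, 0, 0, 0, 0, 0, 0, 0, 0, 0, 0, 0, 0, 0, 0, 0, 0, 0, 0, 0, 0, 0, 0, 0, 0, 0, 0, 0])

```text
time_s: 12.8
tcp_pos: [0.3241, -0.3787, 0.082]
ee_rot: [[-0.853, 0.522, 0.0], [0.522, 0.853, -0.0], [-0.0, -0.0, -1.0]]
wrist_force: [0.1, -0.2, -0.2]
opening: 0.0583
grip_force: 0.0
```

Call:
arm_command(motion=[0, 0, 0, -0.04, 0, 0, 0, 0, 0, 0, -0.08, 0, 0, 0, 0, 0, 0, -0.12, 0, 0, 0, 0, 0, 0, -0.16, 0, 0, 0, 0, 0, 0, -0.16, 0, 0, 0])

```text
time_s: 13.3
tcp_pos: [0.3261, -0.381, 0.2473]
ee_rot: [[-0.853, 0.522, 0.006], [0.522, 0.853, -0.007], [-0.009, -0.003, -1.0]]
wrist_force: [-0.1, -1.1, -0.0]
opening: 0.092
grip_force: 0.0
```

Run:
```python
from h import *
plan([rk(.0,.048,.2,90)])
b=robot.snapshot("side"); a=robot.snapshot("scene")
r=lambda im,x,y,w,h:cv2.resize(im[y:y+h,x:x+w],(400,300),interpolation=cv2.INTER_CUBIC)
cv2.imwrite("pics/m4.png",np.hstack([r(b["img"],220,230,200,150),r(a["img"],360,240,200,150)]))
```

```text
at [ 0.3261 -0.381   0.2473] 58.54 grip 0.092 0.0 F [-0.1 -1.1 -0. ] t 13.3
   [-0.1, 0.064, 0.024] rz 7.0
   [-0.091, 0.076, 0.023] rz 7.0
 -> [ 0.563 -0.376  0.2  ] 44.5
```

View pics/m4.png

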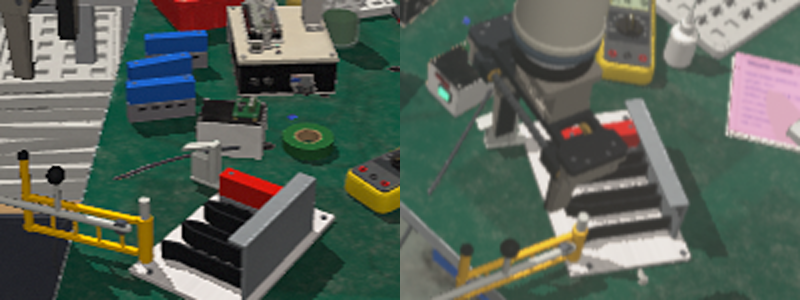

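Run:
```python
from h import *
plan([rk(-.025,.048,.2,90)])
```

```text
at [ 0.3243 -0.3789  0.2426] 58.54 grip 0.092 0.0 F [0.6 0.4 0.2] t 13.4
   [-0.089, 0.067, 0.021] rz 7.0
   [-0.08, 0.077, 0.022] rz 7.0
 -> [ 0.546 -0.358  0.2  ] 44.5
```

Call:
arm_command(motion=[0.5, -0.089, 0.067, 0.021, 0, 0, 7, 0.5, -0.089, 0.067, 0.021, 0, 0, 7, 0.5, -0.089, 0.067, 0.021, 0, 0, 7, 0.5, -0.089, 0.067, 0.021, 0, 0, 7, 0.5, -0.089, 0.067, 0.021, 0, 0, 7])

```text
time_s: 13.9
tcp_pos: [0.4335, -0.3673, 0.2196]
ee_rot: [[-0.784, 0.621, -0.003], [0.621, 0.784, 0.002], [0.003, -0.0, -1.0]]
wrist_force: [-0.3, -0.1, -0.4]
opening: 0.054
grip_force: 0.0
```

Call:
arm_command(motion=[0.5, -0.08, 0.077, 0.022, 0, 0, 7, 0.5, -0.08, 0.077, 0.022, 0, 0, 7, 0.5, -0.08, 0.077, 0.022, 0, 0, 7, 0.5, -0.08, 0.077, 0.022, 0, 0, 7, 0.5, -0.08, 0.077, 0.022, 0, 0, 7])

```text
time_s: 14.4
tcp_pos: [0.5435, -0.3577, 0.1989]
ee_rot: [[-0.701, 0.713, -0.001], [0.713, 0.701, 0.0], [0.001, -0.001, -1.0]]
wrist_force: [-0.3, -0.4, -0.6]
opening: 0.0462
grip_force: 0.0
```

Run:
```python
from h import *
img,K,T=wrist('pics/w3.png')
s=robot.get_state();print(s["opening"],s["tcp_pos"])
hs=cv2.cvtColor(img,cv2.COLOR_BGR2HSV)
m=(((hs[...,0]<6)|(hs[...,0]>174))&(hs[...,1]>150)&(hs[...,2]>60)).astype(np.uint8)
n,l,st,c=cv2.connectedComponentsWithStats(m); print([x.tolist() for x in st[1:] if x[4]>150])
c,sn=np.cos(RK[2]),np.sin(RK[2])
def inr(p): d=p[:2]-RK[:2]; return np.array([c*d[0]+sn*d[1],-sn*d[0]+c*d[1]])
for i in range(1,n):
    if st[i,4]>300:
        k=max(cv2.findContours((l==i).astype(np.uint8),0,1)[0],key=len)
        q=cv2.boxPoints(cv2.minAreaRect(k)); print(q.round(0).tolist(),[ (inr(ray(K,T,p,.068))*1000).round(0).tolist() for p in q])
cv2.imwrite("pics/w3s.png",cv2.resize(img,(400,300)))
```

```text
0.04592174100052832 [ 0.54344136 -0.35783076  0.19925585]
[[300, 208, 26, 101, 2425]]
[[300.0, 208.0], [325.0, 208.0], [325.0, 308.0], [300.0, 308.0]] [[-48.0, 33.0], [-48.0, 56.0], [50.0, 56.0], [50.0, 32.0]]
```

View pics/w3.png

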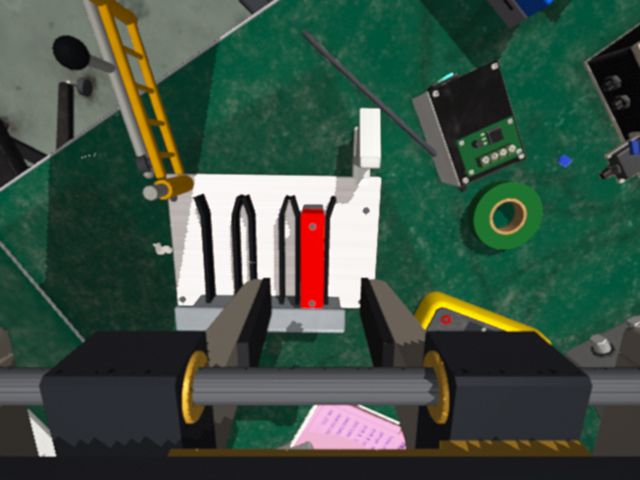

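The red in the left slot spans (300–325, 208–308); base front corners are at (381,177) and (169,176), hinge top at (155,189).

Run:
```python
from h import *
s=robot.get_state(); sn=robot.snapshot("wrist"); W=np.eye(4); W[:3,:3]=s["ee_rot"]; W[:3,3]=s["tcp_pos"]; T=W@sn["hand_eye"];K=sn["camera_matrix"]
loc=[(-.075,.113,.008),(-.075,-.113,.008),(-.066,-.085,.094),(-.049,.048,.068)]
pix=np.array([(381,177),(169,176),(155,189),(312.5,208)],float)
x,f=rackfit(K,T,loc,pix,RK); print(x,np.degrees(x[2]),f.round(1))
# same with the optical centre shifted along tool z (test of hand-eye z)
for dz in(-.04,-.02,.02,.04):
    H=sn["hand_eye"].copy(); H[2,3]+=dz; x,f=rackfit(K,W@H,loc,pix,RK); print(dz,x,f.round(1),abs(f).sum())
```

```text
[ 0.52929361 -0.41006173 -0.82041428] -47.00627576460414 [-0.6 -0.7 -5.4 -5.2  0.3  0.8  5.4  1.1]
-0.04 [ 0.52698181 -0.4196911  -0.81113756] [-14.7   0.2   1.7  -1.9  10.1   2.3  -3.6  -0.9] 35.37078032386668
-0.02 [ 0.52792512 -0.41487016 -0.81822265] [-8.  -0.1 -1.7 -3.8  5.5  1.1  0.6  0. ] 20.878122980080803
0.02 [ 0.53296631 -0.40367023 -0.8223432 ] [10.4 -0.9 -6.7 -6.1 -2.   1.  14.1  2.9] 44.197664889043295
0.04 [ 0.53788602 -0.39599551 -0.82635535] [24.8 -0.9 -6.1 -7.5 -2.   0.9 26.5  5. ] 73.72163183333114
```

Run:
```python
from h import *
plan([rk(-.025,.0445,.1,90),rk(-.025,.0445,.033,90)])
```

```text
at [ 0.5436 -0.3579  0.1995] 44.48 grip 0.0462 0.0 F [-0.3 -0.8 -0.6] t 14.5
   [-0.001, -0.002, 0.099] rz -0.1
 -> [ 0.543 -0.36   0.1  ] 44.6
   [-0.0, -0.0, 0.067] rz -0.0
 -> [ 0.543 -0.36   0.033] 44.6
```

Call:
arm_command(motion=[0.5, -0.001, -0.002, 0.05, 0, 0, 0, 0.5, -0.001, -0.002, 0.1, 0, 0, 0, 0.5, -0.001, -0.002, 0.13, 0, 0, 0, 0.5, -0.001, -0.002, 0.15, 0, 0, 0, 0.5, -0.001, -0.002, 0.166, 0, 0, 0])

```text
time_s: 15.0
tcp_pos: [0.5431, -0.3597, 0.0321]
ee_rot: [[-0.701, 0.713, -0.001], [0.713, 0.701, 0.0], [0.001, -0.0, -1.0]]
wrist_force: [0.2, -0.2, 0.5]
opening: 0.0459
grip_force: 0.0
```

Call:
arm_command(motion=[1, 0, 0, 0, 0, 0, 0, 1, 0, 0, 0, 0, 0, 0, 1, 0, 0, 0, 0, 0, 0, 1, 0, 0, 0, 0, 0, 0, 1, 0, 0, 0, 0, 0, 0], newtons=40)

```text
time_s: 15.5
tcp_pos: [0.5454, -0.3603, 0.0344]
ee_rot: [[-0.701, 0.713, 0.002], [0.713, 0.701, -0.001], [-0.002, 0.0, -1.0]]
wrist_force: [-2.4, -1.7, 7.0]
opening: 0.0222
grip_force: 39.7
```

Run:
```python
from h import *
plan([])
b=robot.snapshot("side"); a=robot.snapshot("scene");w=robot.snapshot("wrist")
r=lambda im,x,y,w,h:cv2.resize(im[y:y+h,x:x+w],(400,300),interpolation=cv2.INTER_CUBIC)
cv2.imwrite("pics/m5.png",np.vstack([np.hstack([r(b["img"],290,250,133,100),r(a["img"],400,260,133,100)]),np.hstack([cv2.resize(w["img"],(400,300)),cv2.resize(a["img"][150:300,200:400],(400,300))])]))
```

```text
at [ 0.5454 -0.3603  0.0344] 44.54 grip 0.0222 39.65690553188324 F [-2.4 -1.7  7. ] t 15.5
```

View pics/m5.png

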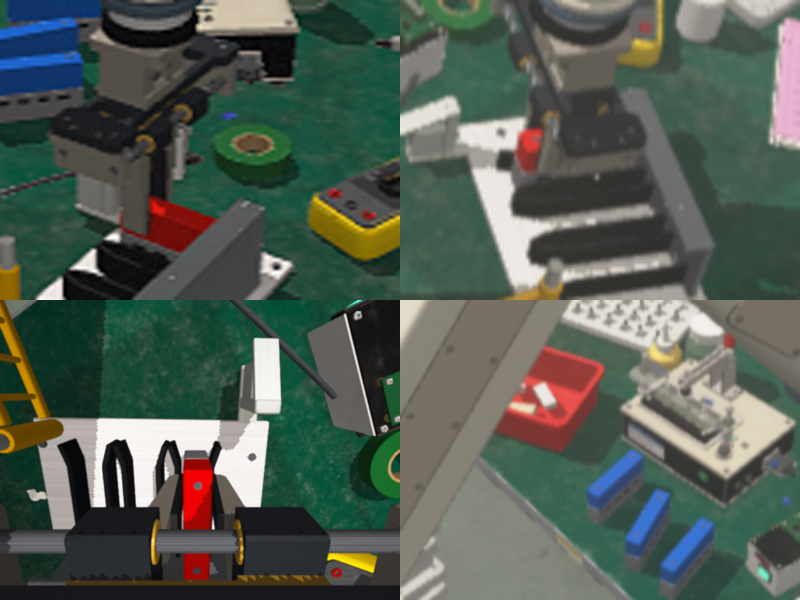

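The red is held (22.2 mm, 40 N). I'll slide it out along −x of the rack, then lift.

Call:
arm_command(motion=[1, 0.01, 0, -0.001, 0, 0, 0, 1, 0.02, 0, -0.001, 0, 0, 0, 1, 0.03, 0, -0.001, 0, 0, 0, 1, 0.04, 0, -0.001, 0, 0, 0, 1, 0.045, 0, -0.001, 0, 0, 0])

```text
time_s: 16.15
tcp_pos: [0.5128, -0.3266, 0.0343]
ee_rot: [[-0.702, 0.713, 0.001], [0.713, 0.702, -0.0], [-0.001, 0.0, -1.0]]
wrist_force: [0.6, -1.5, 3.0]
opening: 0.0216
grip_force: 39.6
```

Call:
arm_command(motion=[1, 0, 0, -0.03, 0, 0, 0, 1, 0, 0, -0.07, 0, 0, 0, 1, 0, 0, -0.11, 0, 0, 0, 1, 0, 0, -0.15, 0, 0, 0, 1, 0, 0, -0.15, 0, 0, 0])

```text
time_s: 16.65
tcp_pos: [0.5151, -0.3282, 0.1889]
ee_rot: [[-0.702, 0.713, 0.006], [0.713, 0.702, -0.003], [-0.006, 0.002, -1.0]]
wrist_force: [0.7, -0.6, -1.7]
opening: 0.0215
grip_force: 39.6
```

Run:
```python
from h import *
# bin: current position from scene, red mask
a=robot.snapshot("scene"); hs=cv2.cvtColor(a["img"],cv2.COLOR_BGR2HSV)
m=(((hs[...,0]<8)|(hs[...,0]>172))&(hs[...,1]>140)).astype(np.uint8); m[:,:200]=0
n,l,st,c=cv2.connectedComponentsWithStats(m); print([(st[i].tolist(),c[i].round(0).tolist()) for i in range(1,n) if st[i,4]>80])
b=robot.snapshot("side"); hs=cv2.cvtColor(b["img"],cv2.COLOR_BGR2HSV)
m=(((hs[...,0]<8)|(hs[...,0]>172))&(hs[...,1]>140)).astype(np.uint8)
n,l,st,c=cv2.connectedComponentsWithStats(m); print([(st[i].tolist(),c[i].round(0).tolist()) for i in range(1,n) if st[i,4]>80])
i0=cv2.imread("pics/side0.png");hs=cv2.cvtColor(i0,cv2.COLOR_BGR2HSV)
m=(((hs[...,0]<8)|(hs[...,0]>172))&(hs[...,1]>140)).astype(np.uint8)
n,l,st,c=cv2.connectedComponentsWithStats(m); print("start",[(st[i].tolist(),c[i].round(0).tolist()) for i in range(1,n) if st[i,4]>80])
plan([(.633,.279,.22,10)])
```

```text
[([225, 167, 77, 58, 2580], [263.0, 194.0]), ([430, 263, 9, 16, 94], [434.0, 270.0])]
[([430, 95, 14, 16, 116], [436.0, 100.0]), ([378, 195, 11, 26, 116], [383.0, 207.0]), ([291, 211, 15, 9, 87], [298.0, 215.0]), ([315, 255, 40, 23, 487], [338.0, 267.0])]
start [([430, 95, 14, 16, 116], [436.0, 100.0]), ([377, 195, 12, 26, 117], [383.0, 207.0]), ([291, 208, 51, 37, 1313], [317.0, 226.0]), ([330, 314, 31, 20, 386], [343.0, 324.0])]
at [ 0.5127 -0.3267  0.1838] 44.56 grip 0.022 39.58500802516937 F [-0.4 -0.1 -3. ] t 16.75
   [0.087, 0.128, -0.009] rz 8.6
   [0.105, 0.113, -0.009] rz 8.6
   [0.121, 0.096, -0.009] rz 8.6
   [0.133, 0.078, -0.009] rz 8.6
 -> [0.633 0.279 0.22 ] 10.2
```

Run:
```python
from h import *
for p in ((135,130),(187,152),(145,177)): print(ray(SC["K"],SC["T"],(220+p[0]/3.6,155+p[1]/3.6),.012).round(3))
plan([(.634,.304,.26,10),(.634,.304,.055,10)])
```

```text
[0.659 0.331 0.012]
[0.662 0.277 0.012]
[0.617 0.287 0.012]
at [ 0.5127 -0.3267  0.1838] 44.56 grip 0.022 39.58500802516937 F [-0.4 -0.1 -3. ] t 16.75
   [0.091, 0.132, -0.019] rz 8.6
   [0.11, 0.117, -0.019] rz 8.6
   [0.126, 0.1, -0.019] rz 8.6
   [0.14, 0.079, -0.019] rz 8.6
 -> [0.634 0.304 0.26 ] 10.2
   [-0.0, 0.0, 0.102] rz 0.1
   [-0.0, 0.0, 0.103] rz 0.1
 -> [0.634 0.304 0.055] 10.0
```

Call:
arm_command(motion=[1, 0.091, 0.132, -0.019, 0, 0, 8.6, 1, 0.091, 0.132, -0.019, 0, 0, 8.6, 1, 0.091, 0.132, -0.019, 0, 0, 8.6, 1, 0.091, 0.132, -0.019, 0, 0, 8.6, 1, 0.091, 0.132, -0.019, 0, 0, 8.6])

```text
time_s: 17.25
tcp_pos: [0.5425, -0.1677, 0.2011]
ee_rot: [[-0.59, 0.808, -0.003], [0.808, 0.59, 0.001], [0.003, -0.002, -1.0]]
wrist_force: [0.0, -1.3, -2.3]
opening: 0.0217
grip_force: 39.7
```

Call:
arm_command(motion=[1, 0.11, 0.117, -0.019, 0, 0, 8.6, 1, 0.11, 0.117, -0.019, 0, 0, 8.6, 1, 0.11, 0.117, -0.019, 0, 0, 8.6, 1, 0.11, 0.117, -0.019, 0, 0, 8.6, 1, 0.11, 0.117, -0.019, 0, 0, 8.6])

```text
time_s: 17.75
tcp_pos: [0.5734, -0.0116, 0.2208]
ee_rot: [[-0.461, 0.887, -0.002], [0.887, 0.461, -0.0], [0.001, -0.002, -1.0]]
wrist_force: [0.3, -0.6, -0.8]
opening: 0.0216
grip_force: 39.7
```

Call:
arm_command(motion=[1, 0.126, 0.1, -0.019, 0, 0, 8.6, 1, 0.126, 0.1, -0.019, 0, 0, 8.6, 1, 0.126, 0.1, -0.019, 0, 0, 8.6, 1, 0.126, 0.1, -0.019, 0, 0, 8.6, 1, 0.126, 0.1, -0.019, 0, 0, 8.6])

```text
time_s: 18.25
tcp_pos: [0.6048, 0.1454, 0.2398]
ee_rot: [[-0.323, 0.947, -0.001], [0.947, 0.323, -0.001], [-0.0, -0.001, -1.0]]
wrist_force: [-0.9, -0.2, -1.2]
opening: 0.0217
grip_force: 39.7
```

Call:
arm_command(motion=[1, 0.14, 0.079, -0.019, 0, 0, 8.6, 1, 0.14, 0.079, -0.019, 0, 0, 8.6, 1, 0.14, 0.079, -0.019, 0, 0, 8.6, 1, 0.14, 0.079, -0.019, 0, 0, 8.6, 1, 0.14, 0.079, -0.019, 0, 0, 8.6])

```text
time_s: 18.75
tcp_pos: [0.6348, 0.3025, 0.2587]
ee_rot: [[-0.177, 0.984, -0.001], [0.984, 0.177, -0.001], [-0.001, -0.001, -1.0]]
wrist_force: [-0.3, -0.5, -2.1]
opening: 0.0218
grip_force: 39.7
```

Run:
```python
from h import *
plan([(.634,.304,.055,10)])
img,K,T=wrist('pics/w4.png')
hs=cv2.cvtColor(img,cv2.COLOR_BGR2HSV)
m=(((hs[...,0]<8)|(hs[...,0]>172))&(hs[...,1]>140)).astype(np.uint8)
n,l,st,c=cv2.connectedComponentsWithStats(m)
for i in range(1,n):
    if st[i,4]>300: print(st[i].tolist(),c[i].round(0).tolist())
P=[(.549,.356,.065),(.686,.378,.065),(.716,.203,.065),(.581,.177,.065)]
print([proj(K,T,p).round(0).tolist() for p in P])
```

```text
at [0.6348 0.3025 0.2587] 10.18 grip 0.0218 39.68128144741058 F [-0.3 -0.5 -2.1] t 18.75
   [0.001, -0.0, 0.102] rz 0.1
   [0.001, -0.0, 0.102] rz 0.1
 -> [0.634 0.304 0.055] 10.0
[236, 146, 144, 222, 20865] [308.0, 235.0]
[294, 405, 43, 44, 1666] [315.0, 426.0]
[[243.0, 153.0], [377.0, 156.0], [369.0, 312.0], [251.0, 314.0]]
```

View pics/w4.png

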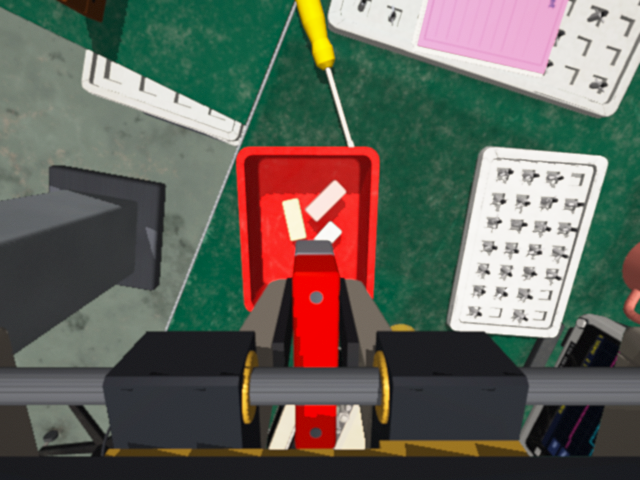

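The bin is where expected (rim 238–378 × 147–315) and the cassette is aligned over it. I'll lower and release.

Call:
arm_command(motion=[1, 0.001, -0.003, 0.05, 0, 0, 0, 1, 0.001, -0.003, 0.1, 0, 0, 0, 1, 0.001, -0.003, 0.14, 0, 0, 0, 1, 0.001, -0.003, 0.18, 0, 0, 0, 1, 0.001, -0.003, 0.207, 0, 0, 0])

```text
time_s: 19.3
tcp_pos: [0.6297, 0.2995, 0.0496]
ee_rot: [[-0.174, 0.985, -0.004], [0.985, 0.174, -0.003], [-0.002, -0.004, -1.0]]
wrist_force: [0.4, -0.1, -1.8]
opening: 0.0218
grip_force: 39.7
```

Call:
arm_command(motion=[0.6, 0, 0, 0, 0, 0, 0, 0.6, 0, 0, 0, 0, 0, 0, 0.6, 0, 0, 0, 0, 0, 0, 0.6, 0, 0, 0, 0, 0, 0, 0.6, 0, 0, 0, 0, 0, 0])

```text
time_s: 19.8
tcp_pos: [0.6321, 0.3043, 0.0546]
ee_rot: [[-0.176, 0.984, 0.002], [0.984, 0.176, 0.001], [0.001, 0.002, -1.0]]
wrist_force: [0.4, -0.3, 0.6]
opening: 0.0365
grip_force: 0.0
```

Call:
arm_command(motion=[0.6, 0, 0, -0.04, 0, 0, 0, 0.6, 0, 0, -0.08, 0, 0, 0, 0.6, 0, 0, -0.12, 0, 0, 0, 0.6, 0, 0, -0.16, 0, 0, 0, 0.6, 0, 0, -0.2, 0, 0, 0])

```text
time_s: 20.3
tcp_pos: [0.631, 0.3042, 0.2555]
ee_rot: [[-0.176, 0.984, 0.001], [0.984, 0.176, 0.0], [0.0, 0.001, -1.0]]
wrist_force: [0.1, -0.3, 0.4]
opening: 0.0367
grip_force: 0.0
```

```bash
cat >> h.py <<'E'
def blues(img,K,T,z=.06):
    """top faces of blue cassettes: centre, azimuth, size"""
    hs=cv2.cvtColor(img,cv2.COLOR_BGR2HSV)
    m=((hs[...,0]>100)&(hs[...,0]<125)&(hs[...,1]>120)&(hs[...,2]>140)).astype(np.uint8)
    n,l,st,c=cv2.connectedComponentsWithStats(m)
    for i in range(1,n):
        if st[i,4]<150: continue
        k=max(cv2.findContours((l==i).astype(np.uint8),0,1)[0],key=len)
        w=np.array([ray(K,T,p[0],z)[:2] for p in k],np.float32)
        (cx,cy),(a,b),an=cv2.minAreaRect(w*1000)
        if a<b: an+=90
        print("blue",st[i].tolist(),"c",round(cx/1000,4),round(cy/1000,4),"size",round(max(a,b)),round(min(a,b)),"az",round((an+90)%180-90,1))
E
python3 - <<'E'
from h import *
plan([])
img,K,T=wrist()
hs=cv2.cvtColor(img,cv2.COLOR_BGR2HSV)
m=(((hs[...,0]<8)|(hs[...,0]>172))&(hs[...,1]>200)&(hs[...,2]>200)).astype(np.uint8)
n,l,st,c=cv2.connectedComponentsWithStats(m)
for i in range(1,n):
    if st[i,4]>200: print(st[i].tolist(),c[i].round(0).tolist())
a=robot.snapshot("scene"); blues(a["img"],a["camera_matrix"],a["pose"])
E
```

```text
at [0.631  0.3042 0.2555] 10.16 grip 0.0367 0.0 F [ 0.1 -0.3  0.4] t 20.3
[239, 149, 143, 143, 2846] [309.0, 195.0]
[262, 195, 59, 100, 4241] [292.0, 245.0]
[322, 195, 40, 108, 2373] [345.0, 252.0]
[280, 310, 71, 8, 545] [316.0, 314.0]
blue [306, 0, 43, 21, 318] c 1.7047 0.772 size 186 185 az 35.5
blue [443, 43, 83, 32, 394] c 1.7284 0.0323 size 337 154 az -35.7
blue [619, 143, 21, 19, 169] c 1.4548 -0.5597 size 98 61 az 14.2
blue [294, 225, 28, 24, 218] c 0.5507 0.0672 size 102 23 az -3.4
blue [313, 245, 22, 28, 233] c 0.5098 -0.014 size 102 22 az 9.5
blue [331, 259, 26, 28, 255] c 0.4987 -0.0842 size 102 22 az 0.5
```

Run:
```python
from h import *
img=cv2.imread("pics/w3.png"); sn=robot.snapshot("wrist"); K=sn["camera_matrix"]
W=np.eye(4);W[:3,:3]=Rz(np.radians(44.5));W[:3,3]=[.5434,-.3578,.1993];T=W@sn["hand_eye"]
g=cv2.cvtColor(img,cv2.COLOR_BGR2GRAY)
for yaw in(-45.4,-45.8):
  RK[2]=np.radians(yaw)
  for x in(-.03,-.01,.01,.03):
    ys=np.arange(-.085,.09,.0005); v=[]
    for y in ys:
        p=rk(x,y,.033); u=proj(K,T,p[:3]); v.append(cv2.getRectSubPix(g,(1,1),(float(u[0]),float(u[1])))[0,0])
    d=np.array(v)<60; e=np.flatnonzero(np.diff(d.astype(int)))
    print(yaw,x,[(round(ys[i]*1000),'D' if d[i+1] else 'L') for i in e])
RK[2]=-.7923
def inr(p): c,s=np.cos(RK[2]),np.sin(RK[2]); d=np.array(p[:2])-RK[:2]; return (c*d[0]+s*d[1],-s*d[0]+c*d[1])
print("red grip TCP in rack",inr((.5454,-.3603)),inr((.543,-.360)))
```

```text
-45.4 -0.03 [(-68, 'D'), (-59, 'L'), (-37, 'D'), (-30, 'L'), (-21, 'D'), (-14, 'L'), (10, 'D'), (15, 'L'), (27, 'D'), (32, 'L'), (56, 'D'), (60, 'L')]
-45.4 -0.01 [(-68, 'D'), (-60, 'L'), (-38, 'D'), (-31, 'L'), (-21, 'D'), (-15, 'L'), (10, 'D'), (14, 'L'), (27, 'D'), (32, 'L'), (55, 'D'), (60, 'L')]
-45.4 0.01 [(-69, 'D'), (-60, 'L'), (-38, 'D'), (-31, 'L'), (-21, 'D'), (-15, 'L'), (10, 'D'), (14, 'L'), (26, 'D'), (32, 'L'), (55, 'D'), (59, 'L')]
-45.4 0.03 [(-69, 'D'), (-61, 'L'), (-39, 'D'), (-32, 'L'), (-22, 'D'), (-16, 'L'), (9, 'D'), (14, 'L'), (26, 'D'), (32, 'L'), (55, 'D'), (59, 'L')]
-45.8 -0.03 [(-69, 'D'), (-60, 'L'), (-37, 'D'), (-31, 'L'), (-21, 'D'), (-15, 'L'), (10, 'D'), (15, 'L'), (27, 'D'), (32, 'L'), (56, 'D'), (60, 'L')]
-45.8 -0.01 [(-68, 'D'), (-60, 'L'), (-38, 'D'), (-31, 'L'), (-21, 'D'), (-15, 'L'), (10, 'D'), (14, 'L'), (26, 'D'), (32, 'L'), (55, 'D'), (60, 'L')]
-45.8 0.01 [(-69, 'D'), (-60, 'L'), (-38, 'D'), (-31, 'L'), (-21, 'D'), (-15, 'L'), (10, 'D'), (14, 'L'), (26, 'D'), (32, 'L'), (56, 'D'), (59, 'L')]
-45.8 0.03 [(-69, 'D'), (-60, 'L'), (-39, 'D'), (-31, 'L'), (-21, 'D'), (-15, 'L'), (9, 'D'), (14, 'L'), (26, 'D'), (32, 'L'), (55, 'D'), (59, 'L')]
red grip TCP in rack (np.float64(-0.023230837567572875), np.float64(0.04636839641295615)) (np.float64(-0.02512973178142336), np.float64(0.044870330738626424))
```

```bash
sed -i 's/^RK=.*/RK=np.array([0.5262,-0.4119,-0.7967])/' h.py
python3 - <<'E'
from h import *
plan([(.4987,-.0842,.2,90.5)])
E
```

```text
at [0.6329 0.305  0.2574] 10.16 grip 0.0367 0.0 F [-0.5  0.1 -1.1] t 20.45
   [-0.12, -0.067, 0.019] rz -26.8
   [-0.077, -0.114, 0.019] rz -26.8
   [-0.017, -0.136, 0.019] rz -26.8
 -> [ 0.498 -0.084  0.2  ] 90.6
```

Call:
arm_command(motion=[0.56, -0.12, -0.067, 0.019, 0, 0, -26.8, 0.56, -0.12, -0.067, 0.019, 0, 0, -26.8, 0.56, -0.12, -0.067, 0.019, 0, 0, -26.8, 0.56, -0.12, -0.067, 0.019, 0, 0, -26.8, 0.56, -0.12, -0.067, 0.019, 0, 0, -26.8])

```text
time_s: 20.95
tcp_pos: [0.586, 0.1737, 0.2335]
ee_rot: [[-0.599, 0.801, -0.001], [0.801, 0.599, 0.0], [0.0, -0.0, -1.0]]
wrist_force: [-0.4, 0.5, -1.0]
opening: 0.0408
grip_force: 0.0
```

Call:
arm_command(motion=[0.56, -0.077, -0.114, 0.019, 0, 0, -26.8, 0.56, -0.077, -0.114, 0.019, 0, 0, -26.8, 0.56, -0.077, -0.114, 0.019, 0, 0, -26.8, 0.56, -0.077, -0.114, 0.019, 0, 0, -26.8, 0.56, -0.077, -0.114, 0.019, 0, 0, -26.8])

```text
time_s: 21.45
tcp_pos: [0.5423, 0.0446, 0.215]
ee_rot: [[-0.895, 0.446, 0.001], [0.446, 0.895, 0.001], [-0.0, 0.001, -1.0]]
wrist_force: [0.9, -0.5, 0.5]
opening: 0.0407
grip_force: 0.0
```

Call:
arm_command(motion=[0.56, -0.017, -0.136, 0.019, 0, 0, -26.8, 0.56, -0.017, -0.136, 0.019, 0, 0, -26.8, 0.56, -0.017, -0.136, 0.019, 0, 0, -26.8, 0.56, -0.017, -0.136, 0.019, 0, 0, -26.8, 0.56, -0.017, -0.136, 0.019, 0, 0, -26.8])

```text
time_s: 21.95
tcp_pos: [0.4977, -0.0851, 0.196]
ee_rot: [[-1.0, -0.006, 0.001], [-0.006, 1.0, 0.0], [-0.001, 0.0, -1.0]]
wrist_force: [0.1, 0.0, 0.4]
opening: 0.0405
grip_force: 0.0
```

Run:
```python
from h import *
img,K,T=wrist(); blues(img,K,T)
a=robot.snapshot("scene"); print("scene"); blues(a["img"],a["camera_matrix"],a["pose"])
cv2.imwrite("pics/s5.png",a["img"])
plan([(.4987,-.0842,.022,90)])
```

```text
blue [303, 174, 26, 106, 2510] c 0.4967 -0.0847 size 100 22 az 0.3
blue [372, 187, 35, 105, 2452] c 0.508 -0.0154 size 100 23 az 9.6
blue [451, 231, 41, 99, 2221] c 0.5486 0.0653 size 101 22 az -3.9
scene
blue [306, 0, 43, 21, 318] c 1.7047 0.772 size 186 185 az 35.5
blue [443, 43, 83, 32, 371] c 1.7291 0.0321 size 336 150 az -35.0
blue [619, 143, 21, 19, 166] c 1.4548 -0.5597 size 98 61 az 14.2
blue [294, 225, 28, 24, 215] c 0.551 0.0673 size 102 23 az -3.4
blue [313, 245, 22, 28, 231] c 0.5093 -0.014 size 101 22 az 9.9
blue [331, 259, 26, 28, 254] c 0.4987 -0.0842 size 102 22 az 0.5
at [ 0.4979 -0.0842  0.1961] 90.39 grip 0.0401 0.0 F [-0.6  0.1  1.3] t 22.05
   [-0.001, 0.0, 0.174] rz 0.4
 -> [ 0.499 -0.084  0.022] 90.0
```

Call:
arm_command(motion=[0.56, 0.001, 0, 0.05, 0, 0, 0, 0.56, 0.001, 0, 0.1, 0, 0, 0, 0.56, 0.001, 0, 0.135, 0, 0, 0, 0.56, 0.001, 0, 0.16, 0, 0, 0, 0.56, 0.001, 0, 0.174, 0, 0, 0])

```text
time_s: 22.55
tcp_pos: [0.4955, -0.0836, 0.0197]
ee_rot: [[-1.0, -0.008, -0.002], [-0.008, 1.0, 0.001], [0.002, 0.001, -1.0]]
wrist_force: [-0.7, -0.2, -0.0]
opening: 0.0406
grip_force: 0.0
```

Call:
arm_command(motion=[1, 0, 0, 0, 0, 0, 0, 1, 0, 0, 0, 0, 0, 0, 1, 0, 0, 0, 0, 0, 0, 1, 0, 0, 0, 0, 0, 0, 1, 0, 0, 0, 0, 0, 0], newtons=40)

```text
time_s: 23.05
tcp_pos: [0.4962, -0.0854, 0.0226]
ee_rot: [[-1.0, -0.009, 0.001], [-0.009, 1.0, -0.0], [-0.001, -0.0, -1.0]]
wrist_force: [0.9, 0.8, 1.7]
opening: 0.0217
grip_force: 40.0
```

Call:
arm_command(motion=[1, 0, 0, -0.03, 0, 0, 0, 1, 0, 0, -0.07, 0, 0, 0, 1, 0, 0, -0.11, 0, 0, 0, 1, 0, 0, -0.15, 0, 0, 0, 1, 0, 0, -0.17, 0, 0, 0])

```text
time_s: 23.55
tcp_pos: [0.497, -0.0857, 0.1958]
ee_rot: [[-1.0, -0.009, 0.005], [-0.009, 1.0, -0.001], [-0.005, -0.001, -1.0]]
wrist_force: [1.0, -0.2, -1.8]
opening: 0.0221
grip_force: 40.0
```

Run:
```python
from h import *
print(rk(-.045,-.048,.2,90))
plan([rk(-.045,-.048,.17,90)])
```

```text
(np.float64(0.4604192948709336), np.float64(-0.4132779813942199), 0.2, np.float64(44.352452461927314))
at [ 0.497  -0.0857  0.1958] 90.52 grip 0.0221 39.97851490974426 F [ 1.  -0.2 -1.8] t 23.55
   [0.02, -0.164, 0.013] rz 23.1
   [-0.046, -0.158, 0.013] rz 23.1
 -> [ 0.46  -0.413  0.17 ] 44.3
```

Call:
arm_command(motion=[1, 0.02, -0.164, 0.013, 0, 0, 23.1, 1, 0.02, -0.164, 0.013, 0, 0, 23.1, 1, 0.02, -0.164, 0.013, 0, 0, 23.1, 1, 0.02, -0.164, 0.013, 0, 0, 23.1, 1, 0.02, -0.164, 0.013, 0, 0, 23.1])

```text
time_s: 24.05
tcp_pos: [0.4766, -0.2515, 0.1789]
ee_rot: [[-0.923, 0.386, -0.0], [0.386, 0.923, -0.0], [-0.0, -0.0, -1.0]]
wrist_force: [0.8, 1.3, -2.1]
opening: 0.0216
grip_force: 40.0
```

Call:
arm_command(motion=[1, -0.046, -0.158, 0.013, 0, 0, 23.1, 1, -0.046, -0.158, 0.013, 0, 0, 23.1, 1, -0.046, -0.158, 0.013, 0, 0, 23.1, 1, -0.046, -0.158, 0.013, 0, 0, 23.1, 1, -0.046, -0.158, 0.013, 0, 0, 23.1])

```text
time_s: 24.55
tcp_pos: [0.459, -0.4136, 0.1655]
ee_rot: [[-0.699, 0.715, -0.0], [0.715, 0.699, 0.001], [0.001, 0.0, -1.0]]
wrist_force: [0.0, 0.6, -2.2]
opening: 0.0216
grip_force: 40.0
```

```bash
cat >> h.py <<'E'
def rails(img,K,T,xs,y0=-.09,y1=.09,th=60):
    g=cv2.cvtColor(img,cv2.COLOR_BGR2GRAY)
    for x in xs:
        ys=np.arange(y0,y1,.0005); v=[]
        for y in ys:
            u=proj(K,T,rk(x,y,.033)[:3]); v.append(cv2.getRectSubPix(g,(1,1),(float(u[0]),float(u[1])))[0,0] if 0<u[0]<639 and 0<u[1]<479 else 255)
        d=np.array(v)<th; e=np.flatnonzero(np.diff(d.astype(int)))
        print(x,[(round(ys[i]*1000,1),'D' if d[i+1] else 'L') for i in e])
def inr(p): c,s=np.cos(RK[2]),np.sin(RK[2]); d=np.array(p[:2])-RK[:2]; return np.round([c*d[0]+s*d[1],-s*d[0]+c*d[1]],4)
E
python3 - <<'E'
from h import *
img,K,T=wrist('pics/w6.png'); rails(img,K,T,(-.045,-.03,-.015,.0,.015))
hs=cv2.cvtColor(img,cv2.COLOR_BGR2HSV)
m=((hs[...,0]>100)&(hs[...,0]<125)&(hs[...,1]>120)&(hs[...,2]>140)).astype(np.uint8)
n,l,st,c=cv2.connectedComponentsWithStats(m);print([x.tolist() for x in st[1:] if x[4]>300])
s=robot.get_state();print("tcp in rack",inr(s["tcp_pos"]))
plan([rk(-.045,-.048,.032,90)])
E
```

```text
-0.045 [(np.float64(-21.5), 'D'), (np.float64(-19.0), 'L'), (np.float64(10.5), 'D'), (np.float64(19.5), 'L'), (np.float64(22.5), 'D'), (np.float64(28.5), 'L'), (np.float64(55.0), 'D'), (np.float64(66.5), 'L')]
-0.03 [(np.float64(-20.0), 'D'), (np.float64(-15.5), 'L'), (np.float64(8.5), 'D'), (np.float64(15.5), 'L'), (np.float64(24.5), 'D'), (np.float64(32.0), 'L'), (np.float64(53.0), 'D'), (np.float64(63.0), 'L')]
-0.015 [(np.float64(-20.5), 'D'), (np.float64(-16.0), 'L'), (np.float64(8.5), 'D'), (np.float64(15.5), 'L'), (np.float64(24.0), 'D'), (np.float64(31.5), 'L'), (np.float64(53.0), 'D'), (np.float64(62.5), 'L')]
0.0 [(np.float64(-22.0), 'D'), (np.float64(-16.5), 'L'), (np.float64(8.0), 'D'), (np.float64(15.0), 'L'), (np.float64(24.0), 'D'), (np.float64(31.5), 'L'), (np.float64(52.5), 'D'), (np.float64(62.5), 'L')]
0.015 [(np.float64(-80.0), 'D'), (np.float64(-72.0), 'L'), (np.float64(-26.0), 'D'), (np.float64(-18.5), 'L'), (np.float64(8.0), 'D'), (np.float64(15.0), 'L'), (np.float64(24.0), 'D'), (np.float64(31.5), 'L'), (np.float64(52.5), 'D'), (np.float64(62.0), 'L')]
[[291, 200, 51, 167, 7654]]
tcp in rack [-0.0467 -0.0481]
at [ 0.4591 -0.4121  0.1656] 44.4 grip 0.0212 39.97859001159668 F [-0.9  0.1 -2. ] t 24.6
   [-0.002, 0.0, 0.134] rz 0.0
 -> [ 0.461 -0.414  0.032] 44.4
```

```bash
sed -i 's/^RK=.*/RK=np.array([0.5252,-0.4129,-0.8063])/' h.py
python3 - <<'E'
from h import *
plan([rk(-.045,-.048,.05,90),rk(-.045,-.048,.033,90),rk(.003,-.048,.033,90)])
E
```

```text
at [ 0.4591 -0.4121  0.1656] 44.4 grip 0.0212 39.97859001159668 F [-0.9  0.1 -2. ] t 24.6
   [-0.001, -0.001, 0.116] rz 0.6
 -> [ 0.459 -0.414  0.05 ] 43.8
   [-0.0, 0.0, 0.017] rz -0.0
 -> [ 0.459 -0.414  0.033] 43.8
   [-0.048, 0.0, -0.0] rz -0.0
 -> [ 0.492 -0.448  0.033] 43.8
```

Call:
arm_command(motion=[1, -0.001, -0.001, 0.04, 0, 0, 0.6, 1, -0.001, -0.001, 0.08, 0, 0, 0.6, 1, -0.001, -0.001, 0.105, 0, 0, 0.6, 1, -0.001, -0.001, 0.116, 0, 0, 0.6, 1, -0.001, -0.001, 0.116, 0, 0, 0.6])

```text
time_s: 25.1
tcp_pos: [0.4589, -0.4123, 0.049]
ee_rot: [[-0.693, 0.721, -0.002], [0.721, 0.693, 0.002], [0.003, 0.0, -1.0]]
wrist_force: [0.2, 0.2, -1.6]
opening: 0.0219
grip_force: 40.0
```

Call:
arm_command(motion=[1, 0, 0, 0.004, 0, 0, 0, 1, 0, 0, 0.008, 0, 0, 0, 1, 0, 0, 0.012, 0, 0, 0, 1, 0, 0, 0.015, 0, 0, 0, 1, 0, 0, 0.015, 0, 0, 0])

```text
time_s: 25.6
tcp_pos: [0.4589, -0.4145, 0.0347]
ee_rot: [[-0.691, 0.723, -0.0], [0.723, 0.691, 0.0], [0.0, 0.0, -1.0]]
wrist_force: [0.2, -0.3, -2.5]
opening: 0.0219
grip_force: 40.0
```

Run:
```python
from h import *
plan([rk(.003,-.048,.034,90)]); s=robot.get_state(); print(inr(s["tcp_pos"]),s["wrist_force"],s["torque"])
```

```text
at [ 0.4589 -0.4145  0.0347] 43.73 grip 0.0219 39.97864007949829 F [ 0.2 -0.3 -2.5] t 25.6
   [-0.048, 0.001, 0.001] rz -0.1
 -> [ 0.493 -0.449  0.034] 43.8
[-0.0447 -0.049 ] [ 0.16001789 -0.29094732 -2.52749183] [-0.03234581  0.04325898 -0.04484766]
```

Call:
arm_command(motion=[1, -0.01, 0, 0, 0, 0, 0, 1, -0.02, 0.0005, 0, 0, 0, 0, 1, -0.03, 0.0005, 0.001, 0, 0, 0, 1, -0.04, 0.001, 0.002, 0, 0, 0, 1, -0.048, 0.001, 0.003, 0, 0, 0])

```text
time_s: 26.1
tcp_pos: [0.4938, -0.4494, 0.0317]
ee_rot: [[-0.691, 0.722, 0.0], [0.722, 0.691, -0.0], [-0.0, 0.0, -1.0]]
wrist_force: [0.9, -0.7, -2.3]
opening: 0.0215
grip_force: 40.0
```

Call:
arm_command(motion=[1, 0, 0, 0.001, 0, 0, 0, 0.66, 0, 0, 0.001, 0, 0, 0, 0.66, 0, 0, 0.001, 0, 0, 0, 0.66, 0, 0, 0.001, 0, 0, 0, 0.66, 0, 0, 0.001, 0, 0, 0])

```text
time_s: 26.6
tcp_pos: [0.4928, -0.4484, 0.0311]
ee_rot: [[-0.691, 0.722, 0.0], [0.722, 0.691, -0.0], [-0.0, -0.0, -1.0]]
wrist_force: [-0.4, 0.6, -0.2]
opening: 0.0312
grip_force: 0.0
```

Call:
arm_command(motion=[0.66, 0, 0, -0.02, 0, 0, 0, 0.66, 0, 0, -0.06, 0, 0, 0, 0.66, 0, 0, -0.1, 0, 0, 0, 0.66, 0, 0, -0.14, 0, 0, 0, 0.66, 0, 0, -0.17, 0, 0, 0])

```text
time_s: 27.1
tcp_pos: [0.4933, -0.4489, 0.2039]
ee_rot: [[-0.691, 0.722, 0.002], [0.722, 0.691, -0.002], [-0.002, 0.0, -1.0]]
wrist_force: [0.6, 0.3, -0.0]
opening: 0.0311
grip_force: 0.0
```

Run:
```python
from h import *
img,K,T=wrist(); 
blues(img,K,T,.068); print(inr((.5,-.45)))
plan([(.508,-.0154,.2,99.6)])
```

```text
blue [303, 175, 25, 100, 2299] c 0.4914 -0.4465 size 94 22 az -46.2
[ 0.0093 -0.0439]
at [ 0.4951 -0.4504  0.2088] 43.74 grip 0.0316 0.0 F [ 2.2 -2.2  3.7] t 27.15
   [0.102, 0.103, 0.003] rz -18.6
   [0.063, 0.131, 0.003] rz -18.6
   [0.019, 0.144, 0.003] rz -18.6
 -> [ 0.508 -0.015  0.2  ] 99.5
```

Call:
arm_command(motion=[0.56, 0.102, 0.103, 0.003, 0, 0, -18.6, 0.56, 0.102, 0.103, 0.003, 0, 0, -18.6, 0.56, 0.102, 0.103, 0.003, 0, 0, -18.6, 0.56, 0.102, 0.103, 0.003, 0, 0, -18.6, 0.56, 0.102, 0.103, 0.003, 0, 0, -18.6])

```text
time_s: 27.65
tcp_pos: [0.497, -0.3029, 0.1982]
ee_rot: [[-0.887, 0.463, 0.0], [0.463, 0.887, -0.001], [-0.001, -0.0, -1.0]]
wrist_force: [1.1, 0.1, -0.1]
opening: 0.0403
grip_force: 0.0
```

Call:
arm_command(motion=[0.56, 0.063, 0.131, 0.003, 0, 0, -18.6, 0.56, 0.063, 0.131, 0.003, 0, 0, -18.6, 0.56, 0.063, 0.131, 0.003, 0, 0, -18.6, 0.56, 0.063, 0.131, 0.003, 0, 0, -18.6, 0.56, 0.063, 0.131, 0.003, 0, 0, -18.6])

```text
time_s: 28.15
tcp_pos: [0.5024, -0.1588, 0.1951]
ee_rot: [[-0.988, 0.157, 0.001], [0.157, 0.988, -0.001], [-0.001, -0.001, -1.0]]
wrist_force: [0.4, -0.3, -0.2]
opening: 0.0402
grip_force: 0.0
```

Call:
arm_command(motion=[0.56, 0.019, 0.144, 0.003, 0, 0, -18.6, 0.56, 0.019, 0.144, 0.003, 0, 0, -18.6, 0.56, 0.019, 0.144, 0.003, 0, 0, -18.6, 0.56, 0.019, 0.144, 0.003, 0, 0, -18.6, 0.56, 0.019, 0.144, 0.003, 0, 0, -18.6])

```text
time_s: 28.65
tcp_pos: [0.5065, -0.0142, 0.1919]
ee_rot: [[-0.986, -0.166, 0.0], [-0.166, 0.986, -0.001], [-0.0, -0.001, -1.0]]
wrist_force: [0.8, -0.3, -0.7]
opening: 0.0403
grip_force: 0.0
```

Run:
```python
from h import *
img,K,T=wrist(); blues(img,K,T)
plan([(.508,-.0154,.022,99.6)])
```

```text
blue [302, 177, 25, 107, 2569] c 0.5081 -0.0151 size 100 22 az 9.9
blue [380, 235, 37, 68, 1362] c 0.5307 0.0669 size 65 22 az -3.8
at [ 0.5064 -0.0148  0.1919] 99.47 grip 0.0404 0.0 F [ 0.3 -0.1 -1.1] t 28.7
   [-0.001, -0.001, 0.17] rz -0.1
 -> [ 0.508 -0.016  0.022] 99.6
```

Call:
arm_command(motion=[0.56, -0.001, -0.001, 0.05, 0, 0, 0, 0.56, -0.001, -0.001, 0.1, 0, 0, 0, 0.56, -0.001, -0.001, 0.135, 0, 0, 0, 0.56, -0.001, -0.001, 0.16, 0, 0, 0, 0.56, -0.001, -0.001, 0.17, 0, 0, 0])

```text
time_s: 29.2
tcp_pos: [0.5056, -0.0161, 0.0195]
ee_rot: [[-0.987, -0.163, -0.004], [-0.163, 0.987, -0.0], [0.003, 0.0, -1.0]]
wrist_force: [0.7, -0.1, -0.4]
opening: 0.0404
grip_force: 0.0
```

Call:
arm_command(motion=[1, 0, 0, 0, 0, 0, 0, 1, 0, 0, 0, 0, 0, 0, 1, 0, 0, 0, 0, 0, 0, 1, 0, 0, 0, 0, 0, 0, 1, 0, 0, 0, 0, 0, 0], newtons=40)

```text
time_s: 29.7
tcp_pos: [0.5079, -0.0142, 0.0231]
ee_rot: [[-0.986, -0.166, 0.002], [-0.166, 0.986, -0.0], [-0.002, -0.001, -1.0]]
wrist_force: [-1.0, -2.2, 7.8]
opening: 0.0218
grip_force: 40.0
```

Call:
arm_command(motion=[1, 0, 0, -0.03, 0, 0, 0, 1, 0, 0, -0.07, 0, 0, 0, 1, 0, 0, -0.11, 0, 0, 0, 1, 0, 0, -0.15, 0, 0, 0, 1, 0, 0, -0.15, 0, 0, 0])

```text
time_s: 30.2
tcp_pos: [0.5103, -0.0139, 0.1775]
ee_rot: [[-0.986, -0.166, 0.009], [-0.166, 0.986, -0.0], [-0.009, -0.002, -1.0]]
wrist_force: [0.4, -0.3, -1.6]
opening: 0.0216
grip_force: 40.0
```

Run:
```python
from h import *
plan([rk(-.05,0,.165,90),rk(-.05,0,.034,90)])
```

```text
at [ 0.5103 -0.0139  0.1775] 99.56 grip 0.0216 39.96263086795807 F [ 0.4 -0.3 -1.6] t 30.2
   [0.04, -0.177, 0.006] rz 27.9
   [-0.048, -0.176, 0.006] rz 27.9
 -> [ 0.49  -0.377  0.165] 43.8
   [0.0, 0.0, 0.131] rz -0.0
 -> [ 0.49  -0.377  0.034] 43.8
```

Call:
arm_command(motion=[1, 0.04, -0.177, 0.006, 0, 0, 27.9, 1, 0.04, -0.177, 0.006, 0, 0, 27.9, 1, 0.04, -0.177, 0.006, 0, 0, 27.9, 1, 0.04, -0.177, 0.006, 0, 0, 27.9, 1, 0.04, -0.177, 0.006, 0, 0, 27.9])

```text
time_s: 30.7
tcp_pos: [0.4961, -0.1983, 0.1651]
ee_rot: [[-0.948, 0.319, -0.001], [0.319, 0.948, -0.001], [0.0, -0.001, -1.0]]
wrist_force: [0.6, -0.3, -2.2]
opening: 0.0218
grip_force: 40.0
```

Call:
arm_command(motion=[1, -0.048, -0.176, 0.006, 0, 0, 27.9, 1, -0.048, -0.176, 0.006, 0, 0, 27.9, 1, -0.048, -0.176, 0.006, 0, 0, 27.9, 1, -0.048, -0.176, 0.006, 0, 0, 27.9, 1, -0.048, -0.176, 0.006, 0, 0, 27.9])

```text
time_s: 31.2
tcp_pos: [0.4866, -0.38, 0.1589]
ee_rot: [[-0.689, 0.724, -0.0], [0.724, 0.689, -0.001], [-0.0, -0.001, -1.0]]
wrist_force: [0.4, 0.1, -1.7]
opening: 0.0215
grip_force: 40.0
```

Call:
arm_command(motion=[1, 0, 0, 0.03, 0, 0, 0, 1, 0, 0, 0.06, 0, 0, 0, 1, 0, 0, 0.075, 0, 0, 0, 1, 0, 0, 0.075, 0, 0, 0, 1, 0, 0, 0.075, 0, 0, 0])

```text
time_s: 31.7
tcp_pos: [0.4874, -0.3767, 0.0854]
ee_rot: [[-0.692, 0.722, 0.0], [0.722, 0.692, 0.0], [0.0, 0.0, -1.0]]
wrist_force: [0.8, -0.6, -1.5]
opening: 0.0217
grip_force: 40.0
```

Run:
```python
from h import *
s=robot.get_state(); print(inr(s["tcp_pos"]))
plan([rk(-.05,0,.035,90)])
```

```text
[-0.0522 -0.0022]
at [ 0.4874 -0.3767  0.0854] 43.81 grip 0.0217 39.96263802051544 F [ 0.8 -0.6 -1.5] t 31.7
   [-0.002, 0.002, 0.05] rz 0.0
 -> [ 0.49  -0.377  0.035] 43.8
```

Call:
arm_command(motion=[1, -0.002, 0.002, 0, 0, 0, 0, 1, -0.002, 0.002, 0.02, 0, 0, 0, 1, -0.002, 0.002, 0.035, 0, 0, 0, 1, -0.002, 0.002, 0.045, 0, 0, 0, 1, -0.002, 0.002, 0.05, 0, 0, 0])

```text
time_s: 32.2
tcp_pos: [0.4894, -0.3771, 0.034]
ee_rot: [[-0.691, 0.722, -0.001], [0.722, 0.691, 0.001], [0.001, -0.0, -1.0]]
wrist_force: [0.8, -0.4, -2.0]
opening: 0.0218
grip_force: 40.0
```

Call:
arm_command(motion=[1, 0, 0, 0, 0, 0, 0, 1, 0, 0, 0, 0, 0, 0, 1, 0, 0, 0, 0, 0, 0, 1, 0, 0, 0, 0, 0, 0, 1, 0, 0, 0, 0, 0, 0])

```text
time_s: 32.7
tcp_pos: [0.4899, -0.3776, 0.0352]
ee_rot: [[-0.691, 0.722, 0.0], [0.722, 0.691, -0.0], [-0.001, 0.0, -1.0]]
wrist_force: [0.5, -0.4, -0.4]
opening: 0.0217
grip_force: 40.0
```

Run:
```python
from h import *
s=robot.get_state(); print(inr(s["tcp_pos"]),inr((.4914,-.4465)))
plan([rk(.003,0,.032,90)])
```

```text
[-0.0499 -0.001 ] [ 0.0009 -0.0477]
at [ 0.4899 -0.3776  0.0352] 43.74 grip 0.0217 39.96257543563843 F [ 0.5 -0.4 -0.4] t 32.7
   [-0.053, 0.001, 0.003] rz -0.1
 -> [ 0.527 -0.415  0.032] 43.8
```

Call:
arm_command(motion=[1, -0.01, 0.0005, 0, 0, 0, 0, 1, -0.022, 0.001, 0, 0, 0, 0, 1, -0.034, 0.001, 0.001, 0, 0, 0, 1, -0.045, 0.001, 0.002, 0, 0, 0, 1, -0.053, 0.001, 0.003, 0, 0, 0])

```text
time_s: 33.2
tcp_pos: [0.5281, -0.4161, 0.0316]
ee_rot: [[-0.691, 0.723, 0.0], [0.723, 0.691, -0.0], [-0.0, 0.0, -1.0]]
wrist_force: [-0.7, 0.8, -1.3]
opening: 0.0218
grip_force: 40.0
```

Call:
arm_command(motion=[1, 0, 0, 0.001, 0, 0, 0, 0.66, 0, 0, 0.001, 0, 0, 0, 0.66, 0, 0, 0.001, 0, 0, 0, 0.66, 0, 0, 0.001, 0, 0, 0, 0.66, 0, 0, 0.001, 0, 0, 0])

```text
time_s: 33.7
tcp_pos: [0.5268, -0.4147, 0.0309]
ee_rot: [[-0.691, 0.722, -0.0], [0.722, 0.691, 0.0], [0.0, -0.0, -1.0]]
wrist_force: [-0.3, 0.3, 0.5]
opening: 0.0313
grip_force: 0.0
```

Call:
arm_command(motion=[0.66, 0, 0, -0.02, 0, 0, 0, 0.66, 0, 0, -0.06, 0, 0, 0, 0.66, 0, 0, -0.1, 0, 0, 0, 0.66, 0, 0, -0.14, 0, 0, 0, 0.66, 0, 0, -0.17, 0, 0, 0])

```text
time_s: 34.2
tcp_pos: [0.5275, -0.4152, 0.2038]
ee_rot: [[-0.691, 0.722, 0.002], [0.722, 0.691, -0.001], [-0.002, 0.0, -1.0]]
wrist_force: [0.7, -0.6, -0.7]
opening: 0.0313
grip_force: 0.0
```

Run:
```python
from h import *
img,K,T=wrist(); blues(img,K,T,.068)
plan([(.5486,.066,.2,86.2)])
```

```text
blue [250, 176, 27, 100, 2328] c 0.4916 -0.4464 size 94 23 az -47.1
blue [303, 176, 25, 100, 2324] c 0.5259 -0.4137 size 94 22 az -46.8
at [ 0.5293 -0.4166  0.2088] 43.74 grip 0.0309 0.0 F [ 1.5 -0.1  3.5] t 34.25
   [0.112, 0.116, 0.003] rz -14.2
   [0.08, 0.14, 0.003] rz -14.2
   [0.043, 0.155, 0.003] rz -14.2
 -> [0.549 0.066 0.2  ] 86.3
```

Call:
arm_command(motion=[0.56, 0.112, 0.116, 0.003, 0, 0, -14.2, 0.56, 0.112, 0.116, 0.003, 0, 0, -14.2, 0.56, 0.112, 0.116, 0.003, 0, 0, -14.2, 0.56, 0.112, 0.116, 0.003, 0, 0, -14.2, 0.56, 0.112, 0.116, 0.003, 0, 0, -14.2])

```text
time_s: 34.75
tcp_pos: [0.5335, -0.2523, 0.198]
ee_rot: [[-0.849, 0.529, -0.0], [0.529, 0.849, -0.0], [0.0, -0.0, -1.0]]
wrist_force: [-0.1, -1.0, -0.4]
opening: 0.0405
grip_force: 0.0
```

Call:
arm_command(motion=[0.56, 0.08, 0.14, 0.003, 0, 0, -14.2, 0.56, 0.08, 0.14, 0.003, 0, 0, -14.2, 0.56, 0.08, 0.14, 0.003, 0, 0, -14.2, 0.56, 0.08, 0.14, 0.003, 0, 0, -14.2, 0.56, 0.08, 0.14, 0.003, 0, 0, -14.2])

```text
time_s: 35.25
tcp_pos: [0.5405, -0.0927, 0.1949]
ee_rot: [[-0.952, 0.305, 0.0], [0.305, 0.952, -0.0], [-0.0, -0.0, -1.0]]
wrist_force: [-0.4, -1.6, -0.3]
opening: 0.0409
grip_force: 0.0
```

Call:
arm_command(motion=[0.56, 0.043, 0.155, 0.003, 0, 0, -14.2, 0.56, 0.043, 0.155, 0.003, 0, 0, -14.2, 0.56, 0.043, 0.155, 0.003, 0, 0, -14.2, 0.56, 0.043, 0.155, 0.003, 0, 0, -14.2, 0.56, 0.043, 0.155, 0.003, 0, 0, -14.2])

```text
time_s: 35.75
tcp_pos: [0.5474, 0.0674, 0.1918]
ee_rot: [[-0.998, 0.063, 0.0], [0.063, 0.998, -0.001], [-0.0, -0.001, -1.0]]
wrist_force: [-0.6, -0.0, -0.2]
opening: 0.0406
grip_force: 0.0
```

Run:
```python
from h import *
img,K,T=wrist(); blues(img,K,T)
plan([(.5486,.066,.022,86.2)])
```

```text
blue [302, 177, 26, 107, 2550] c 0.5488 0.0666 size 100 22 az -3.9
at [0.5472 0.0664 0.1918] 86.35 grip 0.0403 0.0 F [-0.1  0.2 -0.9] t 35.8
   [-0.001, -0.0, 0.17] rz 0.1
 -> [0.548 0.066 0.022] 86.2
```

Call:
arm_command(motion=[0.56, -0.001, 0, 0.05, 0, 0, 0, 0.56, -0.001, 0, 0.1, 0, 0, 0, 0.56, -0.001, 0, 0.135, 0, 0, 0, 0.56, -0.001, 0, 0.16, 0, 0, 0, 0.56, -0.001, 0, 0.17, 0, 0, 0])

```text
time_s: 36.3
tcp_pos: [0.5463, 0.065, 0.0194]
ee_rot: [[-0.998, 0.066, -0.004], [0.066, 0.998, -0.001], [0.004, -0.001, -1.0]]
wrist_force: [-1.1, -0.3, 0.5]
opening: 0.0405
grip_force: 0.0
```

Call:
arm_command(motion=[1, 0, 0, 0, 0, 0, 0, 1, 0, 0, 0, 0, 0, 0, 1, 0, 0, 0, 0, 0, 0, 1, 0, 0, 0, 0, 0, 0, 1, 0, 0, 0, 0, 0, 0], newtons=40)

```text
time_s: 36.8
tcp_pos: [0.5487, 0.0678, 0.0232]
ee_rot: [[-0.998, 0.063, 0.002], [0.063, 0.998, -0.0], [-0.002, -0.0, -1.0]]
wrist_force: [-0.2, -2.6, 7.3]
opening: 0.0216
grip_force: 39.9
```

Call:
arm_command(motion=[1, 0, 0, -0.03, 0, 0, 0, 1, 0, 0, -0.07, 0, 0, 0, 1, 0, 0, -0.11, 0, 0, 0, 1, 0, 0, -0.15, 0, 0, 0, 1, 0, 0, -0.15, 0, 0, 0])

```text
time_s: 37.3
tcp_pos: [0.551, 0.0685, 0.1777]
ee_rot: [[-0.998, 0.063, 0.009], [0.063, 0.998, 0.001], [-0.009, 0.002, -1.0]]
wrist_force: [0.7, -0.7, -1.2]
opening: 0.0215
grip_force: 39.9
```

Run:
```python
from h import *
plan([rk(-.05,.048,.165,90)])
```

```text
at [0.551  0.0685 0.1777] 86.36 grip 0.0215 39.920552372932434 F [ 0.7 -0.7 -1.2] t 37.3
   [-0.0, -0.138, 0.004] rz 14.2
   [-0.034, -0.133, 0.004] rz 14.2
   [-0.066, -0.121, 0.005] rz 14.2
 -> [ 0.526 -0.344  0.165] 43.8
```

Call:
arm_command(motion=[1, 0, -0.138, 0.004, 0, 0, 14.2, 1, 0, -0.138, 0.004, 0, 0, 14.2, 1, 0, -0.138, 0.004, 0, 0, 14.2, 1, 0, -0.138, 0.004, 0, 0, 14.2, 1, 0, -0.138, 0.004, 0, 0, 14.2])

```text
time_s: 37.8
tcp_pos: [0.5382, -0.0703, 0.1672]
ee_rot: [[-0.951, 0.309, -0.001], [0.309, 0.951, 0.0], [0.001, 0.0, -1.0]]
wrist_force: [0.3, 0.4, -1.1]
opening: 0.0214
grip_force: 39.9
```

Call:
arm_command(motion=[1, -0.034, -0.133, 0.004, 0, 0, 14.2, 1, -0.034, -0.133, 0.004, 0, 0, 14.2, 1, -0.034, -0.133, 0.004, 0, 0, 14.2, 1, -0.034, -0.133, 0.004, 0, 0, 14.2, 1, -0.034, -0.133, 0.004, 0, 0, 14.2])

```text
time_s: 38.3
tcp_pos: [0.5303, -0.206, 0.1633]
ee_rot: [[-0.847, 0.531, -0.001], [0.531, 0.847, 0.001], [0.001, 0.0, -1.0]]
wrist_force: [-0.2, 1.0, -1.4]
opening: 0.0221
grip_force: 39.9
```

Call:
arm_command(motion=[1, -0.066, -0.121, 0.005, 0, 0, 14.2, 1, -0.066, -0.121, 0.005, 0, 0, 14.2, 1, -0.066, -0.121, 0.005, 0, 0, 14.2, 1, -0.066, -0.121, 0.005, 0, 0, 14.2, 1, -0.066, -0.121, 0.005, 0, 0, 14.2])

```text
time_s: 38.8
tcp_pos: [0.5224, -0.3428, 0.1584]
ee_rot: [[-0.692, 0.722, -0.001], [0.722, 0.692, 0.001], [0.001, 0.0, -1.0]]
wrist_force: [-0.3, 0.3, -1.6]
opening: 0.0217
grip_force: 39.9
```

Call:
arm_command(motion=[1, 0, 0, 0.03, 0, 0, 0, 1, 0, 0, 0.06, 0, 0, 0, 1, 0, 0, 0.07, 0, 0, 0, 1, 0, 0, 0.07, 0, 0, 0, 1, 0, 0, 0.07, 0, 0, 0])

```text
time_s: 39.3
tcp_pos: [0.523, -0.3437, 0.0899]
ee_rot: [[-0.692, 0.722, 0.001], [0.722, 0.692, -0.0], [-0.001, 0.0, -1.0]]
wrist_force: [0.3, 0.1, -1.7]
opening: 0.0219
grip_force: 39.9
```

Run:
```python
from h import *
s=robot.get_state(); print(inr(s["tcp_pos"]))
plan([rk(-.05,.048,.035,90)])
```

```text
[-0.0515  0.0463]
at [ 0.523  -0.3437  0.0899] 43.82 grip 0.0219 39.92079555988312 F [ 0.3  0.1 -1.7] t 39.3
   [-0.002, 0.002, 0.055] rz 0.0
 -> [ 0.526 -0.344  0.035] 43.8
```

Call:
arm_command(motion=[1, -0.002, 0.002, 0, 0, 0, 0, 1, -0.002, 0.002, 0.02, 0, 0, 0, 1, -0.002, 0.002, 0.035, 0, 0, 0, 1, -0.002, 0.002, 0.047, 0, 0, 0, 1, -0.002, 0.002, 0.055, 0, 0, 0])

```text
time_s: 39.8
tcp_pos: [0.5246, -0.3443, 0.0329]
ee_rot: [[-0.691, 0.723, -0.001], [0.723, 0.691, 0.001], [0.001, -0.0, -1.0]]
wrist_force: [-0.3, -0.1, -1.6]
opening: 0.0217
grip_force: 39.9
```

Call:
arm_command(motion=[1, 0, 0, 0, 0, 0, 0, 1, 0, 0, 0, 0, 0, 0, 1, 0, 0, 0, 0, 0, 0, 1, 0, 0, 0, 0, 0, 0, 1, 0, 0, 0, 0, 0, 0])

```text
time_s: 40.3
tcp_pos: [0.5252, -0.3447, 0.0344]
ee_rot: [[-0.691, 0.722, 0.001], [0.722, 0.691, -0.0], [-0.001, 0.0, -1.0]]
wrist_force: [0.2, -0.6, -0.3]
opening: 0.0216
grip_force: 39.9
```

Run:
```python
from h import *
s=robot.get_state(); print(inr(s["tcp_pos"]))
plan([rk(.003,.048,.032,90)])
```

```text
[-0.0493  0.0472]
at [ 0.5252 -0.3447  0.0344] 43.74 grip 0.0216 39.92073655128479 F [ 0.2 -0.6 -0.3] t 40.3
   [-0.052, 0.001, 0.002] rz -0.1
 -> [ 0.562 -0.382  0.032] 43.8
```

Call:
arm_command(motion=[1, -0.01, 0.0005, 0, 0, 0, 0, 1, -0.022, 0.001, 0, 0, 0, 0, 1, -0.034, 0.001, 0.001, 0, 0, 0, 1, -0.045, 0.001, 0.002, 0, 0, 0, 1, -0.053, 0.001, 0.002, 0, 0, 0])

```text
time_s: 40.8
tcp_pos: [0.5632, -0.3831, 0.0316]
ee_rot: [[-0.691, 0.723, 0.0], [0.723, 0.691, -0.0], [-0.0, 0.0, -1.0]]
wrist_force: [0.0, 0.5, -2.2]
opening: 0.0217
grip_force: 39.9
```

Call:
arm_command(motion=[1, 0, 0, 0.001, 0, 0, 0, 0.66, 0, 0, 0.001, 0, 0, 0, 0.66, 0, 0, 0.001, 0, 0, 0, 0.66, 0, 0, 0.001, 0, 0, 0, 0.66, 0, 0, 0.001, 0, 0, 0])

```text
time_s: 41.3
tcp_pos: [0.562, -0.3817, 0.0309]
ee_rot: [[-0.691, 0.722, -0.0], [0.722, 0.691, 0.0], [0.0, -0.0, -1.0]]
wrist_force: [0.2, 0.6, 0.9]
opening: 0.0313
grip_force: 0.0
```

Call:
arm_command(motion=[0.66, 0, 0, -0.02, 0, 0, 0, 0.66, 0, 0, -0.06, 0, 0, 0, 0.66, 0, 0, -0.1, 0, 0, 0, 0.66, 0, 0, -0.14, 0, 0, 0, 0.66, 0, 0, -0.17, 0, 0, 0])

```text
time_s: 41.8
tcp_pos: [0.5626, -0.3822, 0.2038]
ee_rot: [[-0.691, 0.722, 0.002], [0.722, 0.691, -0.001], [-0.002, 0.0, -1.0]]
wrist_force: [0.0, -0.1, 0.1]
opening: 0.0314
grip_force: 0.0
```

Call:
arm_command(motion=[0.66, 0, 0, 0, 0, 0, 0, 0.66, 0, 0, 0, 0, 0, 0, 0.66, 0, 0, 0, 0, 0, 0, 0.66, 0, 0, 0, 0, 0, 0, 0.66, 0, 0, 0, 0, 0, 0])

```text
time_s: 42.3
tcp_pos: [0.5618, -0.3817, 0.1995]
ee_rot: [[-0.691, 0.722, -0.002], [0.722, 0.691, 0.001], [0.002, -0.0, -1.0]]
wrist_force: [0.6, -0.1, 0.8]
opening: 0.0315
grip_force: 0.0
```

Run:
```python
from h import *
img,K,T=wrist('pics/w8.png'); blues(img,K,T,.068)
for p in((.4914,-.4465),(.5259,-.4137)): print(inr(p))
plan([])
# yellow / black cap of gate
hs=cv2.cvtColor(img,cv2.COLOR_BGR2HSV)
m=((hs[...,0]>18)&(hs[...,0]<30)&(hs[...,1]>150)&(hs[...,2]>80)).astype(np.uint8)
n,l,st,c=cv2.connectedComponentsWithStats(m)
print([(st[i].tolist(),c[i].round().tolist()) for i in range(1,n) if st[i,4]>150])
for ph in(95,100,105): print(ph,[proj(K,T,gate(ph,u,0,z)[:3]).round(0).tolist() for u,z in((.153,.122),(0,.094))],proj(K,T,gate(ph,.105,.012,.11)[:3]).round(0))
a=robot.snapshot("scene"); 
for ph in(95,100,105): print(ph,[proj(a["camera_matrix"],a["pose"],gate(ph,u,0,z)[:3]).round(0).tolist() for u,z in((.153,.122),(0,.094))],proj(a["camera_matrix"],a["pose"],gate(ph,.105,.012,.11)[:3]).round(0))
r=lambda im,x,y,w,h:cv2.resize(im[y:y+h,x:x+w],(400,300),interpolation=cv2.INTER_CUBIC)
s5=cv2.imread("pics/s5.png")
cv2.imwrite("pics/fin.png",np.vstack([np.hstack([cv2.resize(img,(400,300)),r(a["img"],380,270,133,100)]),np.hstack([r(a["img"],200,140,133,100),r(robot.snapshot("side")["img"],220,180,240,180)])]))
```

```text
blue [196, 177, 31, 101, 2344] c 0.4916 -0.4453 size 95 27 az -50.1
blue [249, 177, 29, 102, 2424] c 0.5263 -0.413 size 95 23 az -46.8
blue [303, 178, 25, 101, 2415] c 0.5606 -0.3809 size 94 22 az -45.8
[ 0.0009 -0.0477]
[ 0.0011 -0.    ]
at [ 0.5619 -0.3819  0.1998] 43.74 grip 0.0313 0.0 F [-0.8 -0.3  0.4] t 42.35
[([106, 0, 87, 168, 3963], [149.0, 84.0]), ([410, 265, 153, 67, 2436], [469.0, 294.0]), ([218, 351, 20, 73, 750], [226.0, 388.0]), ([393, 351, 20, 73, 745], [405.0, 388.0]), ([131, 441, 422, 15, 3285], [391.0, 450.0])]
95 [[72.0, -104.0], [147.0, 155.0]] [86. -3.]
100 [[51.0, -100.0], [147.0, 155.0]] [73.  1.]
105 [[31.0, -95.0], [147.0, 155.0]] [61.  6.]
95 [[388.0, 356.0], [451.0, 349.0]] [410. 359.]
100 [[390.0, 361.0], [451.0, 349.0]] [412. 363.]
105 [[393.0, 366.0], [451.0, 349.0]] [414. 366.]
```

View pics/fin.png

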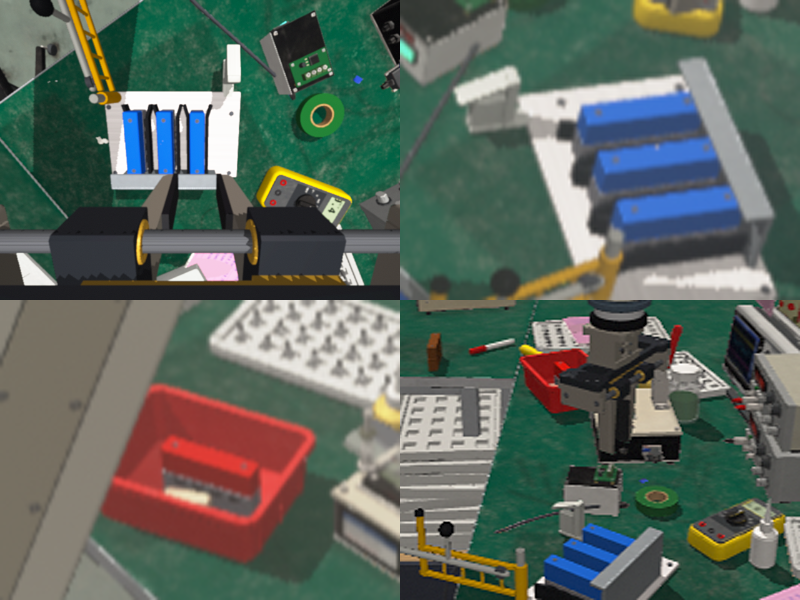

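Pictures confirm that all three blues are home and the red stands in the bin; the gate is at about 103°. Next, grip the gate post.

Run:
```python
from h import *
plan([gate(103,.153,0,.2)])
for d in(5,10,15,20,7): 
    f=np.radians(d); print(d,round(.153*(np.cos(f)-1),4),round(.153*np.sin(f),4))
```

```text
at [ 0.5621 -0.382   0.2002] 43.74 grip 0.0316 0.0 F [ 0.1  0.9 -0.4] t 42.45
   [0.109, -0.084, 0.0] rz -6.5
   [0.118, -0.071, 0.0] rz -6.5
 -> [ 0.29 -0.34  0.2 ] 56.7
5 -0.0006 0.0133
10 -0.0023 0.0266
15 -0.0052 0.0396
20 -0.0092 0.0523
7 -0.0011 0.0186
```

Call:
arm_command(motion=[0.45, 0.109, -0.084, 0, 0, 0, -6.5, 0.45, 0.109, -0.084, 0, 0, 0, -6.5, 0.45, 0.109, -0.084, 0, 0, 0, -6.5, 0.45, 0.109, -0.084, 0, 0, 0, -6.5, 0.45, 0.109, -0.084, 0, 0, 0, -6.5])

```text
time_s: 42.95
tcp_pos: [0.4263, -0.3618, 0.2014]
ee_rot: [[-0.768, 0.64, 0.001], [0.64, 0.768, -0.001], [-0.001, 0.0, -1.0]]
wrist_force: [-0.3, -0.1, 1.4]
opening: 0.0505
grip_force: 0.0
```

Call:
arm_command(motion=[0.45, 0.118, -0.071, 0, 0, 0, -6.5, 0.45, 0.118, -0.071, 0, 0, 0, -6.5, 0.45, 0.118, -0.071, 0, 0, 0, -6.5, 0.45, 0.118, -0.071, 0, 0, 0, -6.5, 0.45, 0.118, -0.071, 0, 0, 0, -6.5])

```text
time_s: 43.45
tcp_pos: [0.2912, -0.3415, 0.2014]
ee_rot: [[-0.836, 0.549, 0.001], [0.549, 0.836, -0.001], [-0.002, -0.0, -1.0]]
wrist_force: [0.8, -0.5, 0.6]
opening: 0.0507
grip_force: 0.0
```

Run:
```python
from h import *
plan([gate(103,.153,0,.074)])
img,K,T=wrist('pics/w9.png')
print([proj(K,T,gate(103,.153,0,z)[:3]).round(0).tolist() for z in(.122,.066)],proj(K,T,gate(103,.105,.012,.11)[:3]).round(0))
hs=cv2.cvtColor(img,cv2.COLOR_BGR2HSV)
m=((hs[...,0]>18)&(hs[...,0]<30)&(hs[...,1]>150)&(hs[...,2]>80)).astype(np.uint8); 
n,l,st,c=cv2.connectedComponentsWithStats(m)
print([(st[i].tolist(),c[i].round().tolist()) for i in range(1,n) if st[i,4]>100])
g=cv2.cvtColor(img,cv2.COLOR_BGR2GRAY)[120:330,200:430]
for c in (cv2.HoughCircles(cv2.medianBlur(g,3),cv2.HOUGH_GRADIENT,1,10,param1=80,param2=14,minRadius=8,maxRadius=24)[0][:8]): print("circle",(c+[200,120,0]).round(0))
```

```text
at [ 0.2912 -0.3415  0.2014] 56.69 grip 0.0507 0.0 F [ 0.8 -0.5  0.6] t 43.45
   [0.001, 0.0, 0.127] rz -0.1
 -> [ 0.29  -0.341  0.074] 56.8
[[316.0, 244.0], [316.0, 228.0]] [301. 296.]
[([307, 214, 13, 25, 248], [313.0, 227.0]), ([309, 254, 17, 114, 1125], [315.0, 315.0]), ([170, 352, 28, 72, 913], [180.0, 388.0]), ([433, 352, 28, 72, 974], [449.0, 388.0]), ([181, 441, 422, 15, 3796], [436.0, 450.0])]
circle [274. 246.  23.]
circle [230. 234.  12.]
circle [314. 246.  10.]
circle [268. 260.  17.]
circle [300. 298.  12.]
circle [288. 214.  12.]
circle [278. 236.  13.]
circle [248. 262.  21.]
```

The cap is at (314,246) against a predicted (316,244), so I'll grip it.

Call:
arm_command(motion=[0.45, 0, -0.001, 0.04, 0, 0, 0, 0.45, 0, -0.001, 0.075, 0, 0, 0, 0.45, 0, -0.001, 0.1, 0, 0, 0, 0.45, 0, -0.001, 0.118, 0, 0, 0, 0.45, 0, -0.001, 0.127, 0, 0, 0])

```text
time_s: 44.0
tcp_pos: [0.2907, -0.3413, 0.0722]
ee_rot: [[-0.837, 0.547, -0.001], [0.547, 0.837, 0.001], [0.002, 0.001, -1.0]]
wrist_force: [0.2, -0.5, -0.4]
opening: 0.0507
grip_force: 0.0
```

Call:
arm_command(motion=[1, 0, 0, 0, 0, 0, 0, 1, 0, 0, 0, 0, 0, 0, 1, 0, 0, 0, 0, 0, 0, 1, 0, 0, 0, 0, 0, 0, 1, 0, 0, 0, 0, 0, 0], newtons=30)

```text
time_s: 44.5
tcp_pos: [0.2899, -0.3418, 0.0745]
ee_rot: [[-0.836, 0.548, 0.001], [0.548, 0.836, -0.001], [-0.001, -0.0, -1.0]]
wrist_force: [0.0, 0.3, 3.0]
opening: 0.0135
grip_force: 30.1
```

Call:
arm_command(motion=[1, 0, 0, 0, 0, 0, 0, 1, 0, 0, 0, 0, 0, 0, 1, 0, 0, 0, 0, 0, 0, 1, 0, 0, 0, 0, 0, 0, 1, 0, 0, 0, 0, 0, 0])

```text
time_s: 45.0
tcp_pos: [0.2899, -0.3419, 0.0745]
ee_rot: [[-0.836, 0.548, 0.001], [0.548, 0.836, -0.001], [-0.001, -0.0, -1.0]]
wrist_force: [0.5, 0.4, 6.0]
opening: 0.0129
grip_force: 30.0
```

Run:
```python
from h import *
plan([]); s=robot.get_state(); h=gate(0,0,0,0)[:2]; d=s["tcp_pos"][:2]-h; print(np.linalg.norm(d),np.degrees(np.arctan2(d[1],d[0]))-90-np.degrees(RK[2]))
```

```text
at [ 0.2899 -0.3419  0.0745] 56.74 grip 0.0129 30.001169443130493 F [0.5 0.4 6. ] t 45.0
0.15235551306412323 103.52574363740655
```

Call:
arm_command(motion=[1, -0.0006, 0.0133, 0, 0, 0, 5, 1, -0.0023, 0.0266, 0, 0, 0, 10, 1, -0.0052, 0.0396, 0, 0, 0, 15, 1, -0.0092, 0.0523, 0, 0, 0, 20, 1, -0.0092, 0.0523, 0, 0, 0, 20])

```text
time_s: 45.5
tcp_pos: [0.3268, -0.302, 0.0744]
ee_rot: [[-0.596, 0.803, 0.001], [0.803, 0.596, 0.0], [-0.0, 0.0, -1.0]]
wrist_force: [-1.4, 1.3, 9.5]
opening: 0.013
grip_force: 30.0
```

Call:
arm_command(motion=[1, -0.0006, 0.0133, 0, 0, 0, 5, 1, -0.0023, 0.0266, 0, 0, 0, 10, 1, -0.0052, 0.0396, 0, 0, 0, 15, 1, -0.0092, 0.0523, 0, 0, 0, 20, 1, -0.0092, 0.0523, 0, 0, 0, 20])

```text
time_s: 46.0
tcp_pos: [0.3743, -0.2777, 0.0744]
ee_rot: [[-0.285, 0.958, 0.0], [0.958, 0.285, 0.001], [0.001, 0.0, -1.0]]
wrist_force: [-1.8, 5.8, 11.8]
opening: 0.0129
grip_force: 30.0
```

Call:
arm_command(motion=[1, -0.0006, 0.0133, 0, 0, 0, 5, 1, -0.0023, 0.0266, 0, 0, 0, 10, 1, -0.0052, 0.0396, 0, 0, 0, 15, 1, -0.0092, 0.0523, 0, 0, 0, 20, 1, -0.0092, 0.0523, 0, 0, 0, 20])

```text
time_s: 46.5
tcp_pos: [0.4275, -0.271, 0.0744]
ee_rot: [[0.06, 0.998, 0.001], [0.998, -0.06, 0.002], [0.002, 0.001, -1.0]]
wrist_force: [0.6, 11.0, 13.1]
opening: 0.0137
grip_force: 30.0
```

Call:
arm_command(motion=[1, -0.0006, 0.0133, 0, 0, 0, 5, 1, -0.0023, 0.0266, 0, 0, 0, 10, 1, -0.0052, 0.0396, 0, 0, 0, 15, 1, -0.0092, 0.0523, 0, 0, 0, 20, 1, -0.0092, 0.0523, 0, 0, 0, 20])

```text
time_s: 47.0
tcp_pos: [0.4806, -0.2832, 0.0745]
ee_rot: [[0.399, 0.917, 0.003], [0.917, -0.399, 0.002], [0.003, 0.002, -1.0]]
wrist_force: [7.5, 13.0, 9.7]
opening: 0.013
grip_force: 30.0
```

Run:
```python
from h import *
plan([gate(8,.153,0,.0745),gate(0,.153,0,.0745)]); s=robot.get_state(); h=gate(0,0,0,0)[:2]; d=s["tcp_pos"][:2]-h; print(np.linalg.norm(d),np.degrees(np.arctan2(d[1],d[0]))-90-np.degrees(RK[2]))
```

```text
at [ 0.4806 -0.2832  0.0745] -23.49 grip 0.013 30.0023353099823 F [ 7.5 13.   9.7] t 47.0
   [-0.006, 0.038, 0.0] rz 14.7
 -> [ 0.513 -0.304  0.075] -38.2
   [-0.002, 0.021, 0.0] rz 8.0
 -> [ 0.528 -0.318  0.075] -46.2
0.15409574570673767 22.296564017493097
```

Call:
arm_command(motion=[1, 0.001, 0.0133, 0, 0, 0, 5, 1, -0.0003, 0.0266, 0, 0, 0, 10, 1, -0.0032, 0.0396, 0, 0, 0, 15, 1, -0.0032, 0.0396, 0, 0, 0, 15, 1, -0.0032, 0.0396, 0, 0, 0, 15])

```text
time_s: 47.5
tcp_pos: [0.5147, -0.303, 0.0746]
ee_rot: [[0.62, 0.785, 0.003], [0.785, -0.62, 0.0], [0.002, 0.002, -1.0]]
wrist_force: [4.1, 5.4, 5.2]
opening: 0.013
grip_force: 30.0
```

Run:
```python
from h import *
plan([gate(0,.153,0,.0745)]); s=robot.get_state(); h=gate(0,0,0,0)[:2]; d=s["tcp_pos"][:2]-h; print(np.linalg.norm(d),np.degrees(np.arctan2(d[1],d[0]))-90-np.degrees(RK[2]),s["ee_rot"].T@s["wrist_force"])
```

```text
at [ 0.5147 -0.303   0.0746] -38.3 grip 0.013 30.00102549791336 F [4.1 5.4 5.2] t 47.5
   [-0.003, 0.02, 0.0] rz 7.9
 -> [ 0.529 -0.318  0.075] -46.2
0.15482313344670673 7.635249526688746 [ 6.79812072 -0.14629346 -5.18908887]
```

Call:
arm_command(motion=[1, 0, 0.007, 0, 0, 0, 3, 1, -0.0005, 0.014, 0, 0, 0, 5.5, 1, -0.001, 0.02, 0, 0, 0, 8, 1, -0.001, 0.022, 0, 0, 0, 8, 1, -0.001, 0.022, 0, 0, 0, 8])

```text
time_s: 48.0
tcp_pos: [0.5311, -0.3176, 0.0746]
ee_rot: [[0.722, 0.692, 0.003], [0.692, -0.722, -0.0], [0.002, 0.002, -1.0]]
wrist_force: [3.7, 3.3, 5.9]
opening: 0.013
grip_force: 30.0
```

Run:
```python
from h import *
plan([gate(0,.153,0,.0745)]); s=robot.get_state(); h=gate(0,0,0,0)[:2]; d=s["tcp_pos"][:2]-h; print(np.linalg.norm(d),np.degrees(np.arctan2(d[1],d[0]))-90-np.degrees(RK[2]),s["ee_rot"].T@s["wrist_force"])
```

```text
at [ 0.5311 -0.3176  0.0746] -46.25 grip 0.013 30.001012086868286 F [3.7 3.3 5.9] t 48.0
   [-0.002, -0.001, 0.0] rz -0.0
 -> [ 0.529 -0.318  0.075] -46.2
0.15517525006991706 -0.477726043964843 [ 5.01948189  0.18465427 -5.86987454]
```

Call:
arm_command(motion=[1, 0, 0.001, 0, 0, 0, 0, 1, 0, 0.002, 0, 0, 0, 0, 1, 0, 0.003, 0, 0, 0, 0, 1, 0, 0.003, 0, 0, 0, 0, 1, 0, 0.003, 0, 0, 0, 0])

```text
time_s: 48.5
tcp_pos: [0.5322, -0.3188, 0.0745]
ee_rot: [[0.722, 0.692, 0.001], [0.692, -0.722, 0.001], [0.002, -0.0, -1.0]]
wrist_force: [2.4, 6.8, 7.1]
opening: 0.013
grip_force: 30.0
```

Run:
```python
from h import *
s=robot.get_state(); print(s["ee_rot"].T@s["wrist_force"])
img,K,T=wrist('pics/w10.png')
# model predictions vs image, latch check with side camera
b=robot.snapshot("side");cv2.imwrite("pics/b10.png",b["img"])
K2,T2=b["camera_matrix"],b["pose"]
g=cv2.cvtColor(b["img"],cv2.COLOR_BGR2GRAY)
k=proj(K2,T2,gate(0,.105,.012,.110)[:3]); k2=proj(K2,T2,gate(0,.0971,.012,.1177)[:3]); print("knob down",k.round(1),"lifted .1",k2.round(1))
x,y=k.astype(int); w=g[y-10:y+11,x-14:x+15]; ys,xs=np.nonzero(w<45); print("dark",len(ys),(xs.mean()+x-14).round(1),(ys.mean()+y-10).round(1))
print(w[::2,::2])
```

```text
[ 6.47170356 -3.24794734 -7.04960418]
knob down [312.2 301.3] lifted .1 [310.3 300. ]
dark 97 317.2 299.8
[[ 65  62  63  64  59  54  60  68  62  58 103 120  78  39  18]
 [ 68  72  69  65  67  61  59  63  65  63 112 112  77  40  27]
 [ 62  64  64  66  67  60  57  63  57  62  89 131  76  37  33]
 [ 60  63  63  63  65  62  62  54  23  57  97 131  75  39  32]
 [ 56  57  57  58  65  70  51  16  22  15  93 129  78  38  32]
 [ 62  63  64  62  59  60  19  16  24  18  69 215 189  33  65]
 [ 69  66  64  63  66  62  25  15  19  15 108 191 154 105 148]
 [ 66  64  61  63  63  66  78  14  10  22 108  91  73  80 102]
 [ 63  64  60  60  59  62  60  96 113 124 135 129 131 102 117]
 [ 59  60  60  92  63  43  57  76 109 100 105 105 132 183 176]
 [ 71  51  47  64  61  65  65  74 110 100 104 100 185 170 113]]
```

Call:
arm_command(motion=[1, 0, -0.002, 0, 0, 0, 0, 0.6, 0, -0.002, 0, 0, 0, 0, 0.6, 0, -0.002, 0, 0, 0, 0, 0.6, 0, -0.002, 0, 0, 0, 0, 0.6, 0, -0.002, 0, 0, 0, 0])

```text
time_s: 49.1
tcp_pos: [0.5298, -0.3184, 0.0736]
ee_rot: [[0.722, 0.691, -0.001], [0.691, -0.722, 0.0], [-0.0, -0.001, -1.0]]
wrist_force: [0.4, -0.8, 0.1]
opening: 0.0363
grip_force: 0.0
```

Call:
arm_command(motion=[0.6, 0, 0, 0, 0, 0, 0, 0.6, 0, 0, -0.04, 0, 0, 0, 0.6, 0, 0, -0.08, 0, 0, 0, 0.6, 0, 0, -0.12, 0, 0, 0, 0.6, 0, 0, -0.16, 0, 0, 0])

```text
time_s: 49.6
tcp_pos: [0.5299, -0.3183, 0.2354]
ee_rot: [[0.722, 0.691, -0.0], [0.691, -0.722, 0.0], [-0.0, -0.0, -1.0]]
wrist_force: [0.7, -0.1, -0.7]
opening: 0.0369
grip_force: 0.0
```

Call:
arm_command(motion=[0.6, -0.15, -0.08, -0.05, 0, 0, 0, 0.6, -0.15, -0.08, -0.05, 0, 0, 0, 0.6, -0.15, -0.08, -0.05, 0, 0, 0, 0.6, -0.15, -0.08, -0.05, 0, 0, 0, 0.6, -0.15, -0.08, -0.05, 0, 0, 0])

```text
time_s: 50.1
tcp_pos: [0.3642, -0.3654, 0.2854]
ee_rot: [[0.724, 0.689, 0.001], [0.689, -0.724, -0.002], [-0.001, 0.002, -1.0]]
wrist_force: [-0.9, 0.8, 0.6]
opening: 0.037
grip_force: 0.0
```

Run:
```python
from h import *
print(robot.get_state()["opening"],robot.get_state()["tcp_pos"])
def match(old,new,box,name):
    x,y,w,h=box; t=cv2.resize(old[y:y+h,x:x+w],None,fx=4,fy=4,interpolation=cv2.INTER_CUBIC)
    r=cv2.resize(new[y-6:y+h+6,x-6:x+w+6],None,fx=4,fy=4,interpolation=cv2.INTER_CUBIC)
    m=cv2.matchTemplate(r,t,cv2.TM_CCOEFF_NORMED); _,v,_,p=cv2.minMaxLoc(m); print(name,round(v,3),(p[0]-24)/4,(p[1]-24)/4)
for n,bx in dict(side=dict(knob=(308,296,12,11),post=(324,288,10,24),baroverall=(286,285,50,40),catch=(320,300,16,10),tape=(358,286,32,22),bottle=(326,180,10,10)),
                 scene=dict(knob=(428,301,13,13),post=(428,285,12,20),catchbar=(397,288,28,22),tape=(405,248,30,26),bottle=(322,162,20,20),bin=(222,164,82,64))).items():
    o=cv2.imread(f"pics/{n}0.png"); w=robot.snapshot(n)["img"]; cv2.imwrite(f"pics/{n}9.png",w)
    for k,b in bx.items(): match(o,w,b,n+" "+k)
```

```text
0.036965534169942686 [ 0.36418207 -0.36540245  0.28537732]
side knob 0.974 -0.25 0.0
side post 0.975 -0.5 0.0
side baroverall 0.882 -0.5 0.0
side catch 0.979 -0.5 0.0
side tape 0.997 0.0 0.0
side bottle 0.716 0.0 -0.5
scene knob 0.957 -0.5 0.0
scene post 0.982 -0.5 0.0
scene catchbar 0.806 -0.25 0.25
scene tape 0.31 6.0 -5.5
scene bottle 0.43 -0.25 0.5
scene bin 0.77 2.5 1.5
```

```bash
python3 -c "
from bench import robot
print(robot.close_job())"
```

```text
the job is handed in; nothing more can be done
None
```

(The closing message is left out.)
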